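# Close a preserve jar in the lever press

### The arm

A 6-joint arm with a two-finger parallel gripper is mounted at the origin on the work surface. World frame = base frame: x ahead of the robot, y to its left, z up, the work surface at z = 0. Lengths are in m, angles in rad, forces in N, time in s.
With the tool pointing down it reaches from about 0.3 to 0.775 m from the base axis. Payload 14.6 kg.
Tool frame: the origin (TCP) lies between the finger pads; the fingertips stand 19 mm ahead of it and the grasp point (between the pads) is the TCP (ctrl.finger_overhang is the distance from the TCP to the fingertips, in m); z points along the fingers, y is the direction in which the jaws open and shut (so a half turn about z gives the same grasp; the last joint's range is limited). The gripper opens to 94 mm and grips with 3 to 60 N. Pads are 16 mm wide; open, the fingers measure 119 mm over their backs; the gripper's body (75 mm by 177 mm) begins 78 mm behind the grasp point.
Start: joints at [-0.067, 0.3, 1.521, -0, 1.321, -0.067], TCP at [0.55, -0, 0.224] pointing down, gripper open.
Joint ranges: [-3.03, 3.03], [-0.79, 2.21], [0.23, 2.52], [-1.04, 4.18], [0, 3.07], [-2.55, 2.55]. Speed limits (rad/s): [2.22, 2.22, 2.57, 3.14, 3.14, 3.14].

### API

Orientations are given as [roll, pitch, yaw] about the fixed x, y, z axes, in that order (R = Rz(yaw) Ry(pitch) Rx(roll)).
In Python, from station import ctrl gives the robot as it stands.
- The arm moves only by the tool send_rows, never from a script. Its argument "series" is a list of rows, each a list of 7 numbers: the turn, a rotation vector about the tool's x, y, z in degrees, then the shift along the tool's x, y, z in m, then the gripper's target within -1 to 1 (fully open at 1, half-way at 0, shut at -1). A call has 1 to 8 rows; each row is the pose to reach, as a shift and turn from the pose commanded when the call began, along the tool's axes at that moment; what a row does not reach only later rows make up. A row lasts 1/10 s, in which the tool goes at most 50 mm and 8.59 degrees, less where a joint would pass 70% of its speed; a pose out of reach is approached as far as the arm can. A call with a gripper value outside its range is refused whole. The fingers move at their own pace and stop on an object; "force" is the grip in N (left out, the last holds). Time passes only in rows, so rows that repeat a pose let the fingers close. It gives the time, the measured TCP pose, the force and the opening at its end, in the units of the state.
- ctrl.get_obs(): the state, without advancing time (a new reading comes with each control period).
- ctrl.camera(name): name is "scene" or "side" or "wrist"; returns a dict with "pixels" (400x640x3 uint8, red, green, blue), "z_map" (400x640 float32, m along the optical axis (not along the pixel's ray), 0 where there is no reading), "fov_y" (degrees; the focal length in pixels is half the picture's height over the tangent of half this angle, whatever the lens; pixels are square), "cx", "cy" (the principal point, pixels), "k1" (the pictures are not rectified: a ray, as slopes to the right and down, at radius r is drawn at 1 + k1 r^2 times it, then the intrinsics apply), "R" (3x3) and "t" (3): a world point X has camera coordinates R X + t. Camera axes: x right, y down, z forward; pixel columns grow to the right and rows downward; lengths in m; the calibration is good to about 2 mm. A picture is of the moment at which its call begins.
- ctrl.hand_in(): hands the job in, once; it reports no verdict.
The state is a dict: "time_s": time; "qpos": joint angles; "joint_vel": joint speeds; "tau": joint torques, N m; "ee_pos": TCP position; "eef_rot": TCP orientation; "force": force on the tool from outside, world axes, zero at the start; "moment": the same for the moment, N m; "grip_width": finger opening in m.
Only numpy, scipy, OpenCV 4.12 (cv2) and the standard library are available. Lean on these libraries where they do the work, as an engineer would, in place of code of your own. Each camera call takes 0.05 s, during which the arm holds its last target.

### The job

One of the jars on the counter still has its lid standing up: stand that jar in the round nest of the lever press, let go of it, and pull down its sprung lever, the one with the black handle, until the lid is pushed fully home. Then ease the lever slowly back up to its rest without letting it spring back, and set the closed jar down gently, upright, in the free part of the wooden tray. Never drop or tip the jar, and leave the other jars and the tin where they are.

Things in the scene. Friction and masses are not known exactly. Their poses are not given: they have to be found in the camera images.
- jar_mid (a point): grasp point of the jar to close, on its axis 42 mm above its underside (z up): glass, filled with red-brown preserve, paper label, 0.35 kg. Body 54 mm across, 66 tall; neck 49 mm; brass lid 56 mm across, 13 tall. Like the closed jars, except that its lid stands 11 mm up: top at 91 mm, 12 mm of bare neck showing (theirs: top at 80 mm, 1 mm of neck). It stands at any of three places in a row.
- jar_lid (a joint): how far the lid has been pushed down, m: 0 = standing up as at the start, 0.011 = fully home. It takes about 12 N, and stays where it is pushed. The press does this; the lid must still be up when the jar is stood in the nest.
- press: grey hand lever press, bolted down. Origin: at table height under the nest's centre. Its x axis points level from the nest to the lever's hinge, roughly to the robot's right (world -y, within 0.35 rad); z up; the hinge axis is parallel to its y. Base plate 300 x 130 x 14 mm; two cheeks 132 mm tall carry the hinge.
- nest (a point): centre of the nest's floor, where the jar stands, 24 mm above the table: aluminium dish, 65 mm inside, rim 6 mm high and 5 mm thick. At rest the lever leans away and leaves the space above the nest free; with the fingers closing along the press's y axis the gripper keeps clear of the lever.
- press_hinge (a point): middle of the lever's hinge axis: 110 mm from the nest's centre along the press's x, 120 mm above the table. The handle circles this axis at 210 mm. At rest the handle is 327 mm above the table and 36 mm beyond the hinge in press +x; fully down, 120 mm above the table and 210 mm from the hinge in press -x (100 mm past the nest).
- lever_grip (a point): middle of the lever's round black handle, where to hold it: 20 mm thick, 100 mm long, end flanges 27 and 33 mm across, parallel to the press's y, 68 mm to the -y side (robot's side) of nest and hinge. It turns freely on its spindle, so a gripper pointing straight down can hold it through the whole stroke; reachable from above at every angle.
- lever (a joint): lever angle, rad: 0 = at rest, arm 10 deg back from upright; grows as the handle is pulled over the nest and down. Pad meets the raised lid near 1.645, lid home and arm level at 1.745 (stop 1.775). Spring pulls back always: 1 N at the handle at rest, 5 N down; the lid adds 6 N. On the way back keep below 1.5 rad/s (ease it over 3 to 4 s); if let go it flies back.
- tray: brown wooden tray, fixed: 150 (its x) by 270 (its y) by 26 mm tall, walls 8 mm, inner floor 8 mm above the table. Origin: centre of its underside. A closed jar already stands near its +y end.
- tray_free (a point): centre of the free part of the tray's floor, 60 mm from the tray's centre towards its -y end, 8 mm above the table.
- sealed_a: closed jar on the counter, 54 mm across (lid 56 mm), 80 mm tall; origin: centre of its underside. Leave it alone.
- sealed_b: another closed jar like it. Leave it alone.
- tray_jar: closed jar that already stands in the tray. Leave it alone.
- tin: labelled tin, 75 mm across, 70 mm tall; origin: centre of its underside. Leave it alone.

How it is judged:
On the way, in this order (a step that is already met when the one before it is completed fails the run):
1. the jar stands let go in the press's nest, its lid still up (horizontal distance between jar_mid and nest below 0.009 m and z of jar_mid in the frame of nest below 0.045 m and angle between jar_mid's own z axis and vertical below 0.06 rad and value of joint jar_lid below 0.003 m and contact force between jar and the fingers below 0.1 N), for 0.2 s.
2. the lever is pulled down and has pushed the lid home, the jar in the nest (value of joint lever above 1.66 rad and value of joint jar_lid above 0.009 m and horizontal distance between jar_mid and nest below 0.009 m), for 0.2 s.
3. the lever is back at rest and the lid has stayed home, the jar still in the nest (value of joint lever below 0.06 rad and value of joint jar_lid above 0.009 m and horizontal distance between jar_mid and nest below 0.009 m), for 0.2 s.
At the end, for the whole second after the job is handed in: The jar, closed (lid within 2 mm of fully home), stands upright (within 0.06 rad) and still on the floor of the tray; the lever is at rest (within 0.06 rad) (x of jar_mid in the frame of tray between -0.067 and 0.067 m and y of jar_mid in the frame of tray between -0.127 and 0.127 m and height (world z) of jar_mid between 0.046 and 0.054 m and angle between jar_mid's own z axis and vertical below 0.06 rad and linear speed of jar below 0.02 m/s and value of joint jar_lid above 0.009 m and value of joint lever below 0.06 rad); the robot touches nothing.
It fails at once if the lever springs back faster than 1.5 rad/s (velocity of joint lever below -1.5 rad/s).
It fails at once if the jar is dropped (moves faster than 0.45 m/s out of the fingers) (contact force between jar and the fingers below 0.05 N and linear speed of jar above 0.45 m/s).
It fails at once if the jar is tipped by more than 0.8 rad (angle between jar_mid's own z axis and vertical above 0.8 rad).
It fails at once if another jar or the tin is moved by more than 30 mm (distance of any of sealed_a, sealed_b, tray_jar, tin from where it was at the start of the episode above 0.03 m).
It also fails if it takes over 72 s, if anything falls off the work surface, if the arm or the gripper's body presses on something with over 40 N, if the wrist force passes 120 N, or if a joint passes its speed limit or range.

## Working session

There is one attempt and no reset: what is moved stays moved. The work goes in short steps, Python scripts to look and compute and a tool call to move; the robot and the scene stay as the last step left them, time stands still between calls to the robot, and variables do not carry over. Pictures are saved under pics/ and viewed, and the job is handed in when it is done.

Besides the shell and the picture viewer there is one more tool, called after "Call:" by a JSON object that holds its "op" and its "data". send_rows: Moves the arm, as the interface text tells. Its arguments: {"type":"object","properties":{"series":{"type":"array"},"force":{"type":"number"}},"required":["series"]}

```bash
ls; mkdir -p pics
python3 - <<'E'
from station import ctrl
import cv2
print(ctrl.get_obs())
for n in ("scene","side","wrist"):
    c=ctrl.camera(n)
    cv2.imwrite(f"pics/{n}0.png",c["pixels"][:,:,::-1])
    print(n,{k:c[k] for k in ("fov_y","cx","cy","k1","R","t")}, -c["R"].T@c["t"])
E
```

```text
pics
{'time_s': 0.0, 'qpos': array([-6.65841199e-02,  3.00474438e-01,  1.52160473e+00, -2.07478165e-05,
        1.32070422e+00, -6.65945769e-02]), 'joint_vel': array([-0.00176208,  0.00012776, -0.00042654, -0.0003109 ,  0.00164719,
        0.00029491]), 'tau': array([-1.53750298e-03, -5.31805658e+01, -3.52735734e+01,  7.07558286e-02,
        2.43994006e-02, -4.79655944e-05]), 'ee_pos': array([5.49747923e-01, 1.75401202e-05, 2.23874486e-01]), 'eef_rot': array([-3.14040322e+00, -5.91864240e-05,  1.57081190e+00]), 'force': array([-0.06404984,  0.79470155, -0.64825195]), 'moment': array([ 0.00495593,  0.04502293, -0.01528502]), 'grip_width': 0.09409023448081438}
scene {'fov_y': 46.11961399171415, 'cx': 326.0535910154732, 'cy': 200.20021091587992, 'k1': 0.01023148637871814, 'R': array([[ 7.92462969e-01,  6.09919785e-01, -5.46633112e-04],
       [ 4.97382106e-01, -6.46762035e-01, -5.78195391e-01],
       [-3.53006350e-01,  4.57926551e-01, -8.15898150e-01]]), 't': array([-0.44910724, -0.13343968,  1.43704588])} [ 0.92955769 -0.47044579  1.09508337]
side {'fov_y': 56.44682227319413, 'cx': 323.54005274735323, 'cy': 201.9019405673494, 'k1': 0.013005733095804765, 'R': array([[ 0.96948148, -0.24513145,  0.00402782],
       [-0.17362466, -0.69808986, -0.69464021],
       [ 0.17308995,  0.67274149, -0.71934606]]), 't': array([-0.5017422 ,  0.25209727,  1.02591253])} [ 0.35262493 -0.63718018  0.91512397]
wrist {'fov_y': 66.62361316424528, 'cx': 322.2770988128685, 'cy': 199.40493758799275, 'k1': -0.017623266029319375, 'R': array([[ 9.99992390e-01, -6.93777485e-05, -3.90065287e-03],
       [ 9.14651280e-04, -9.67805264e-01,  2.51698498e-01],
       [-3.79253466e-03, -2.51700151e-01, -9.67797836e-01]]), 't': array([-0.548238  , -0.02707574,  0.39249556])} [0.54974714 0.07254912 0.38453279]
```

View pics/scene0.png

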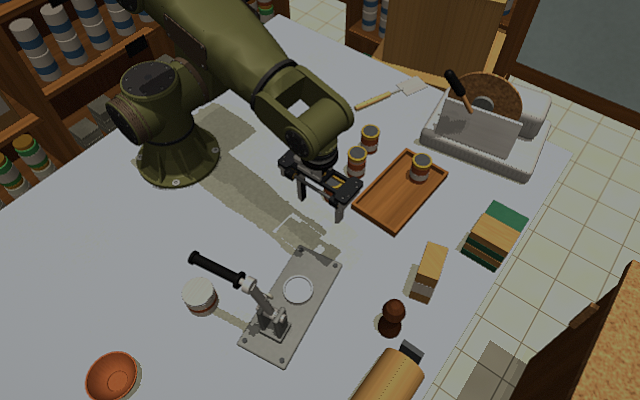

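View pics/side0.png

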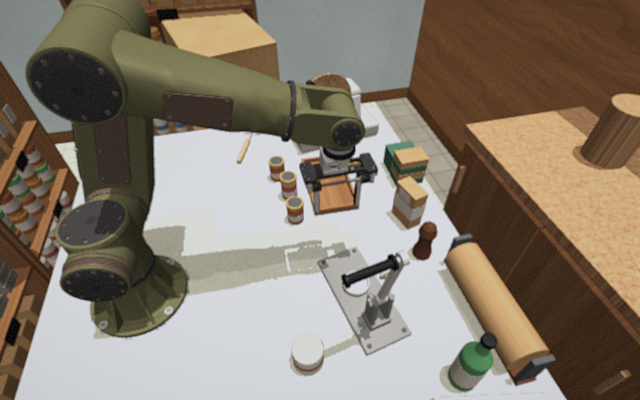

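View pics/wrist0.png

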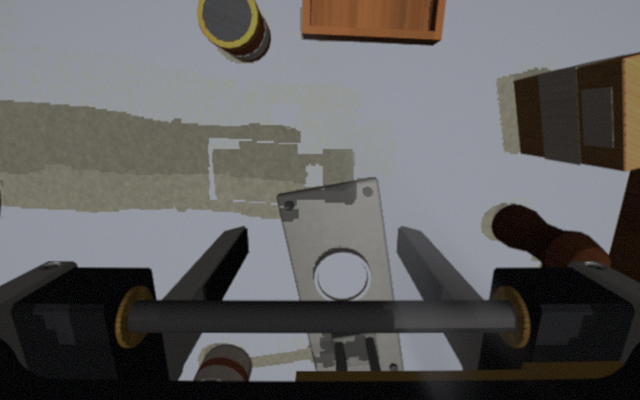

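The scene view shows the press (nest at 298,290), the lever handle (218,267), the tray (400,190) with its jar (422,165), and counter jars at (370,137) and (357,160). The side view shows all three counter jars at (277,166), (289,185) and (295,209). I'll enlarge the jars next.

Run:
```python
import cv2,numpy as np
a=cv2.imread("pics/side0.png")[140:235,240:400]
b=cv2.imread("pics/scene0.png")[110:240,280:460]
a=cv2.resize(a,(480,285),interpolation=cv2.INTER_CUBIC);b=cv2.resize(b,(400,289))
cv2.imwrite("pics/z0.png",a);
c=cv2.imread("pics/side0.png")[145:230,260:320];cv2.imwrite("pics/z1.png",cv2.resize(c,None,fx=7,fy=7,interpolation=cv2.INTER_NEAREST))
c=cv2.imread("pics/scene0.png")[110:240,330:460];cv2.imwrite("pics/z2.png",cv2.resize(c,None,fx=4.5,fy=4.5,interpolation=cv2.INTER_NEAREST))
```

```text
(no output)
```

View pics/z1.png

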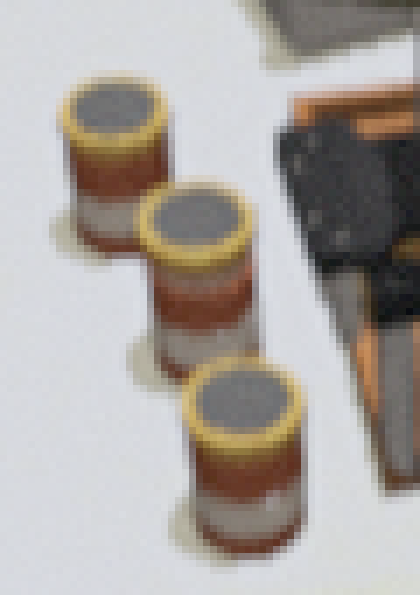

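View pics/z2.png

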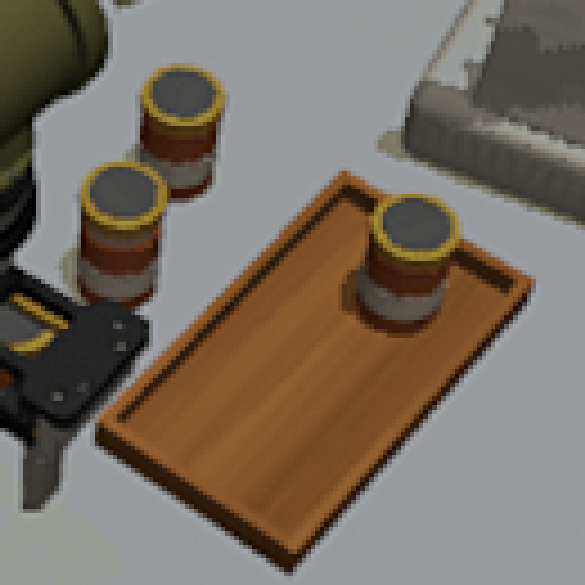

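```bash
cat > h.py <<'E'
import numpy as np, cv2
from station import ctrl
def K(c):
    f=200/np.tan(np.radians(c["fov_y"])/2); return f
def rays(c,uv):
    f=K(c); uv=np.asarray(uv,float).reshape(-1,1,2)
    M=np.array([[f,0,c["cx"]],[0,f,c["cy"]],[0,0,1.]])
    p=cv2.undistortPoints(uv,M,np.array([c["k1"],0,0,0.]),None,None) if 0 else cv2.undistortPointsIter(uv,M,np.array([c["k1"],0,0,0.]),None,None,(3,50,1e-10))
    p=p.reshape(-1,2); return np.c_[p,np.ones(len(p))]
def onplane(c,uv,z):
    d=rays(c,uv)@c["R"]; o=-c["R"].T@c["t"]
    return o+d*((z-o[2])/d[:,2])[:,None]
def cloud(c):
    v,u=np.mgrid[0:400,0:640]; uv=np.c_[u.ravel(),v.ravel()]
    P=(rays(c,uv)*c["z_map"].reshape(-1,1)-c["t"])@c["R"]
    P[c["z_map"].ravel()==0]=np.nan
    return P.reshape(400,640,3)
def proj(c,X):
    x=np.atleast_2d(X)@c["R"].T+c["t"]; s=x[:,:2]/x[:,2:]; r=(s**2).sum(1,keepdims=True)
    return s*(1+c["k1"]*r)*K(c)+[c["cx"],c["cy"]]
E
python3 - <<'E'
from h import *
np.set_printoptions(precision=4,suppress=True)
for n in ("side","scene"):
    c=ctrl.camera(n); np.save(f"/tmp/{n}.npy",c,allow_pickle=True)
    P=cloud(c); im=c["pixels"]; hsv=cv2.cvtColor(im,cv2.COLOR_RGB2HSV)
    X=P.reshape(-1,3); H=hsv.reshape(-1,3)
    print(n,"table z",np.nanmedian(P[100:300,150:450,2]))
    y=((hsv[...,0]>18)&(hsv[...,0]<35)&(hsv[...,1]>100)&(hsv[...,2]>80)).astype(np.uint8)
    box=np.zeros_like(y)
    if n=="side": box[145:215,255:310]=1
    else: box[110:190,340:440]=1
    y&=box
    k,L,st,ce=cv2.connectedComponentsWithStats(y)
    for i in range(1,k):
        if st[i,4]<25: continue
        # fill: hull of yellow; top points by depth
        m=np.zeros_like(y); pts=cv2.findNonZero((L==i).astype(np.uint8)); cv2.fillConvexPoly(m,cv2.convexHull(pts),1)
        Z=P[m>0]; zt=np.nanmedian(Z[:,2]); T=Z[abs(Z[:,2]-np.nanpercentile(Z[:,2],60))<.004]
        (ex)=cv2.minEnclosingCircle(T[:,:2].astype(np.float32))
        print(st[i],"topz",zt,"centre",np.nanmean(T,0),"circ",ex)
E
```

```text
side table z 0.003655921775116412
[269 160  15   7  44] topz 0.08195892708016964 centre [0.4401 0.3649 0.0824] circ ((0.44060438871383667, 0.368821382522583), 0.024526797235012054)
[280 172  16  12  54] topz 0.09313489420424982 centre [0.4613 0.2704 0.0938] circ ((0.4656040370464325, 0.276144415140152), 0.02880243770778179)
[286 198  17  12  64] topz 0.08245068362696703 centre [0.4628 0.1584 0.0826] circ ((0.46193990111351013, 0.1605432778596878), 0.02730521559715271)
scene table z 0.0020013469856660425
[361 124  19  14  88] topz 0.07987922380573186 centre [0.4416 0.3778 0.0802] circ ((0.4412370026111603, 0.37845391035079956), 0.028979001566767693)
[348 146  19  15 106] topz 0.09067356294711153 centre [0.4654 0.2758 0.0909] circ ((0.465036541223526, 0.2771298587322235), 0.02865266241133213)
[412 153  20  15 104] topz 0.08780414920423454 centre [0.6232 0.3676 0.088 ] circ ((0.6220299601554871, 0.3688090741634369), 0.02915453165769577)
```

Run:
```python
from h import *
np.set_printoptions(precision=4,suppress=True)
for n in ("side","scene"):
    c=np.load(f"/tmp/{n}.npy",allow_pickle=True).item(); P=cloud(c); im=c["pixels"]; hsv=cv2.cvtColor(im,cv2.COLOR_RGB2HSV)
    X,Y,Z=P[...,0],P[...,1],P[...,2]
    # handle
    m=(Z>.28)&(Z<.36)&(hsv[...,2]<50)&(X>.35)&(X<.75)&(Y<-.05)&(Y>-.4)
    Q=P[m]; 
    if len(Q):
        mu=Q.mean(0);U,S,V=np.linalg.svd(Q-mu);t=(Q-mu)@V[0]
        print(n,"handle",len(Q),mu,"dir",V[0],"len",t.min(),t.max(),"mid",mu+V[0]*(t.min()+t.max())/2,"yaw",np.arctan2(V[0][1],V[0][0]))
    # plate: z 8..20mm
    m=(Z>.009)&(Z<.021)&(X>.3)&(X<.9)&(Y<.05)&(Y>-.4)&(hsv[...,1]<60)
    m=cv2.morphologyEx(m.astype(np.uint8),cv2.MORPH_OPEN,np.ones((3,3)))
    k,L,st,ce=cv2.connectedComponentsWithStats(m); i=1+np.argmax(st[1:,4])
    Q=P[L==i]; r=cv2.minAreaRect(Q[:,:2].astype(np.float32)); print("plate",st[i],r,cv2.boxPoints(r).tolist())
    # tray
    m=(hsv[...,0]>3)&(hsv[...,0]<20)&(hsv[...,1]>110)&(X>.45)&(X<.85)&(Y>.05)&(Y<.5)&(Z>-.005)&(Z<.04)
    m=cv2.morphologyEx(m.astype(np.uint8),cv2.MORPH_OPEN,np.ones((3,3)))
    k,L,st,ce=cv2.connectedComponentsWithStats(m); i=1+np.argmax(st[1:,4]);Q=P[L==i]
    Q=Q[Q[:,2]>.018]; r=cv2.minAreaRect(Q[:,:2].astype(np.float32)); print("tray",st[i],r)
```

```text
side handle 427 [ 0.5352 -0.2867  0.3357] dir [-0.9863 -0.1649 -0.0073] len -0.050261115787251495 0.0552748116274127 mid [ 0.5327 -0.2871  0.3357] yaw -2.975955344258571
plate [ 318  248   93  107 3038] ((0.5806701183319092, -0.1555025726556778), (0.13032332062721252, 0.3026829659938812), 9.673782348632812) [[0.4910038709640503, -0.017262756824493408], [0.5418661832809448, -0.31564170122146606], [0.6703363656997681, -0.2937423884868622], [0.6194740533828735, 0.004636555910110474]]
tray [320 183  35  31 880] ((0.6330037117004395, 0.18410950899124146), (0.1620311439037323, 0.07527171075344086), 36.47091293334961)
scene handle 641 [ 0.5353 -0.2835  0.3348] dir [0.9848 0.1737 0.0056] len -0.05690225818983685 0.07686108724958086 mid [ 0.5451 -0.2818  0.3349] yaw 0.1745941433725067
plate [ 237  245  105  123 4301] ((0.58073890209198, -0.15497420728206635), (0.1320054531097412, 0.3007695972919464), 10.216745376586914) [[0.4891086220741272, -0.01868099719285965], [0.5424568057060242, -0.3146815299987793], [0.6723691821098328, -0.29126742482185364], [0.6190209984779358, 0.0047331154346466064]]
tray [ 352  149   95   87 3841] ((0.6086567640304565, 0.2942352294921875), (0.2741124629974365, 0.152455672621727), 87.70686340332031)
```

Run:
```python
from h import *
np.set_printoptions(precision=4,suppress=True)
for n in ("side","scene","wrist"):
    c=ctrl.camera(n); P=cloud(c)
    X,Y,Z=P[...,0],P[...,1],P[...,2]
    dz=.0025 if n=="side" else .001
    m=(abs(Z-.030-dz)<.0035)&(np.hypot(X-.575,Y+.13)<.06)
    Q=P[m]; 
    if len(Q)>5: 
        r=cv2.minEnclosingCircle(Q[:,:2].astype(np.float32)); 
        A=np.c_[2*Q[:,:2],np.ones(len(Q))]; s=np.linalg.lstsq(A,(Q[:,:2]**2).sum(1),rcond=None)[0]
        print(n,len(Q),"enc",r,"fit",s[:2],np.sqrt(s[2]+s[:2]@s[:2]))
    u,v=proj(c,[[.58,-.13,.03]])[0]; 
    u,v=int(u),int(v); print(u,v)
    h=80 if n=="wrist" else 45
    cv2.imwrite(f"pics/nest_{n}.png",cv2.resize(c["pixels"][max(0,v-h):v+h,u-h:u+h,::-1],(540,540),interpolation=cv2.INTER_NEAREST))
```

```text
side 99 enc ((0.5754844546318054, -0.12547406554222107), 0.037675999104976654) fit [ 0.5758 -0.1253] 0.03489821779632502
357 283
scene 165 enc ((0.5763694643974304, -0.12454809248447418), 0.03783772513270378) fit [ 0.5764 -0.1248] 0.03360115757767804
297 290
wrist 590 enc ((0.5748693943023682, -0.12491675466299057), 0.03803522512316704) fit [ 0.5744 -0.1245] 0.03470199363421722
346 281
```

View pics/nest_scene.png

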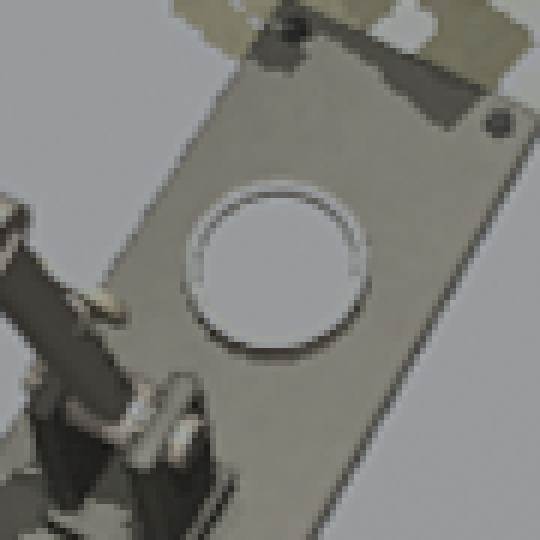

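View pics/nest_wrist.png

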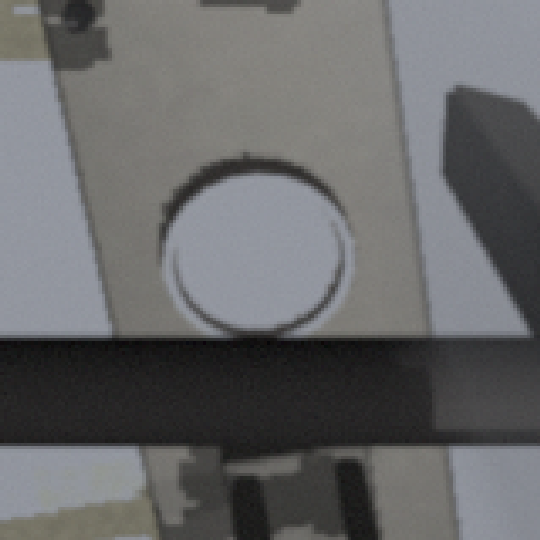

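The middle jar has bare neck showing and its top measures 91–93 mm, so it is the one to close, at about (0.465, 0.276). The nest is at (0.575, -0.125) with rim radius 37.7 mm (expected 37.5). The press yaw is about 9.9° off -y. The tray centre is (0.609, 0.294), yaw -2.3°. Next I move above the jar.

Call:
{"op": "send_rows", "data": {"series": [[0,0,0,0.03,-0.01,0,0.7],[0,0,0,0.07,-0.02,0,0.7],[0,0,0,0.115,-0.035,0,0.7],[0,0,0,0.16,-0.05,0,0.7],[0,0,0,0.205,-0.065,0,0.7],[0,0,0,0.24,-0.075,0,0.7],[0,0,0,0.265,-0.082,0,0.7],[0,0,0,0.276,-0.085,0,0.7]]}}

```text
time_s: 1.2
ee_pos: [0.4642, 0.2778, 0.2244]
eef_rot: [-3.142, -0.0, 1.573]
force: [0.3, 0.1, 0.4]
grip_width: 0.0797
```

Call:
{"op": "send_rows", "data": {"series": [[0,0,0,0,0,0,0.7],[0,0,0,0,0,0,0.7]]}}

```text
time_s: 1.4
ee_pos: [0.4653, 0.2751, 0.2244]
eef_rot: [-3.142, 0.0, 1.57]
force: [-0.1, -0.4, 0.3]
grip_width: 0.08
```

Run:
```python
from h import *
np.set_printoptions(precision=4,suppress=True)
o=ctrl.get_obs();print(o["ee_pos"],o["eef_rot"],o["grip_width"],o["force"])
c=ctrl.camera("wrist"); cv2.imwrite("pics/w1.png",c["pixels"][:,:,::-1])
for n in("wrist","scene","side"):
    c=ctrl.camera(n); P=cloud(c)
    m=(np.hypot(P[...,0]-.465,P[...,1]-.276)<.05)&(P[...,2]>.086)&(P[...,2]<.097)
    Q=P[m]
    if len(Q)>20: print(n,len(Q),Q.mean(0),cv2.minEnclosingCircle(Q[:,:2].astype(np.float32)))
```

```text
[0.4653 0.2751 0.2244] [-3.1416  0.0003  1.5704] 0.0799598643463802 [-0.1161 -0.4427  0.2617]
wrist 2370 [0.4632 0.278  0.0917] ((0.46316322684288025, 0.2769978642463684), 0.027985829859972)
scene 244 [0.4662 0.2752 0.0907] ((0.4635699987411499, 0.2762237787246704), 0.029947079718112946)
side 173 [0.4647 0.2727 0.093 ] ((0.46418097615242004, 0.2762843370437622), 0.029849860817193985)
```

View pics/w1.png

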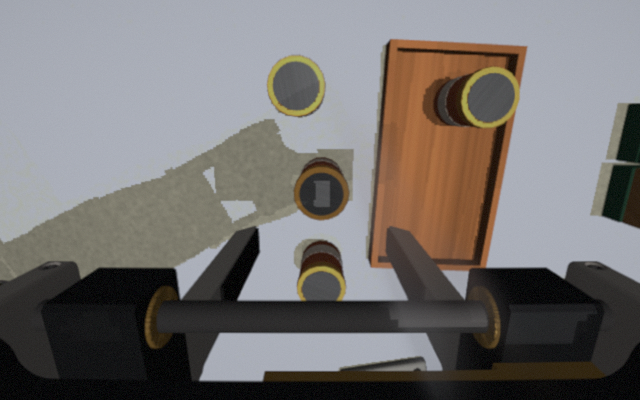

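The wrist view shows the jar to close at (321,191), between its two neighbours. Its centre is (0.4635, 0.277) and its lid top is at 0.0915 m. I descend now.

Call:
{"op": "send_rows", "data": {"series": [[0,0,0,0.001,-0.001,0.025,0.7],[0,0,0,0.002,-0.002,0.06,0.7],[0,0,0,0.002,-0.002,0.1,0.7],[0,0,0,0.002,-0.002,0.135,0.7],[0,0,0,0.002,-0.002,0.16,0.7],[0,0,0,0.002,-0.002,0.175,0.7],[0,0,0,0.002,-0.002,0.182,0.7],[0,0,0,0.002,-0.002,0.182,0.7]]}}

```text
time_s: 2.4
ee_pos: [0.463, 0.2775, 0.042]
eef_rot: [-3.141, 0.0, 1.57]
force: [0.1, -0.2, 0.7]
grip_width: 0.0799
```

Call:
{"op": "send_rows", "data": {"series": [[0,0,0,0,0,0,0.3],[0,0,0,0,0,0,-0.1],[0,0,0,0,0,0,-0.3],[0,0,0,0,0,0,-0.3],[0,0,0,0,0,0,-0.3],[0,0,0,0,0,0,-0.3]], "force": 20}}

```text
time_s: 3.0
ee_pos: [0.4635, 0.2782, 0.043]
eef_rot: [3.14, -0.001, 1.571]
force: [2.1, -0.2, 6.6]
grip_width: 0.0554
```

Call:
{"op": "send_rows", "data": {"series": [[0,0,0,0,0,0,-0.3],[0,0,0,0,0,0,-0.3]]}}

```text
time_s: 3.2
ee_pos: [0.4635, 0.2782, 0.043]
eef_rot: [3.14, -0.001, 1.571]
force: [1.8, -0.6, 6.0]
grip_width: 0.0555
```

Run:
```python
from h import *
o=ctrl.get_obs();print(o["ee_pos"],o["eef_rot"],o["grip_width"],o["force"],o["moment"])
for n in("side","scene"):
    c=ctrl.camera(n); cv2.imwrite(f"pics/{n}2.png",cv2.resize(c["pixels"][100:260,220:460,::-1],(720,480)))
```

```text
[0.46349611 0.27820529 0.04304295] [ 3.14025674e+00 -5.93722301e-04  1.57080870e+00] 0.05552511103354929 [ 1.79420362 -0.60811044  5.97135824] [-0.06654797 -0.18353588 -0.02682516]
```

View pics/side2.png

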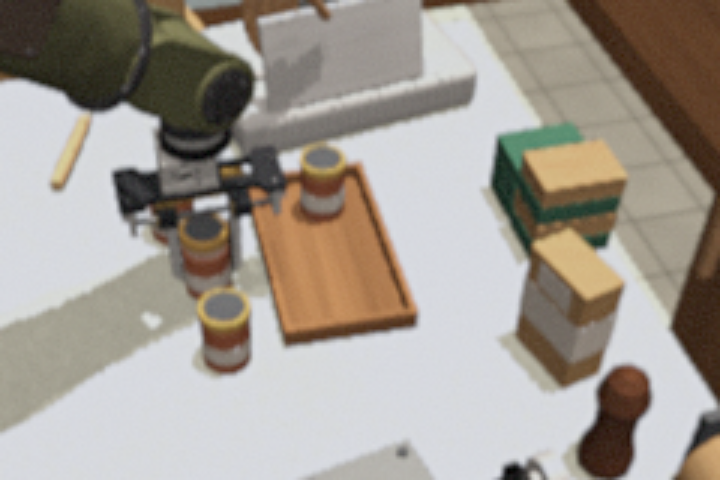

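The width is 55.5 mm, about the jar body's size. I'll lift a little and check the load.

Call:
{"op": "send_rows", "data": {"series": [[0,0,0,0,0,-0.004,-0.3],[0,0,0,0,0,-0.01,-0.3],[0,0,0,0,0,-0.02,-0.3],[0,0,0,0,0,-0.035,-0.3],[0,0,0,0,0,-0.05,-0.3],[0,0,0,0,0,-0.06,-0.3],[0,0,0,0,0,-0.06,-0.3]]}}

```text
time_s: 4.0
ee_pos: [0.4635, 0.2783, 0.104]
eef_rot: [3.139, -0.001, 1.571]
force: [-0.1, -0.6, -3.4]
grip_width: 0.0555
```

Run:
```python
from h import *
np.set_printoptions(precision=4,suppress=True)
o=ctrl.get_obs();print(o["ee_pos"],o["eef_rot"],o["grip_width"],o["force"],o["moment"])
for n in("side","scene"):
    c=ctrl.camera(n); cv2.imwrite(f"pics/{n}3.png",cv2.resize(c["pixels"][100:260,220:460,::-1],(720,480)))
    P=cloud(c); m=(np.hypot(P[...,0]-o["ee_pos"][0],P[...,1]-o["ee_pos"][1])<.02)&(P[...,2]<.165)&(P[...,2]>.14)
    Q=P[m]; print(n,len(Q),np.median(Q,0) if len(Q) else 0)
```

```text
[0.4635 0.2783 0.104 ] [ 3.1395 -0.0011  1.5709] 0.05551823082388944 [-0.1381 -0.6355 -3.4458] [-0.0104  0.04   -0.061 ]
side 75 [0.4634 0.2783 0.1548]
scene 77 [0.4611 0.2721 0.1511]
```

View pics/side3.png

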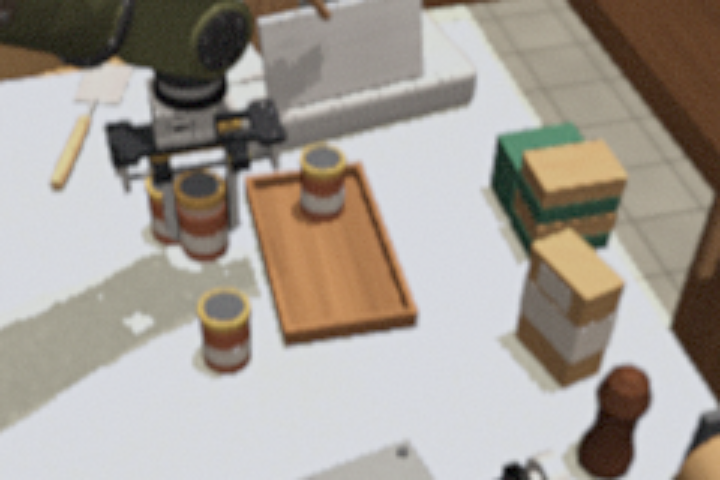

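The jar is held: load 3.4 N and lid top at 0.153 m, so it was lifted square with the lid still up. Next I carry it to the nest.

Call:
{"op": "send_rows", "data": {"series": [[0,0,0,0,0,-0.02,-0.3],[0,0,0,0,0,-0.05,-0.3],[0,0,0,-0.015,0.004,-0.08,-0.3],[0,0,0,-0.04,0.011,-0.098,-0.3],[0,0,0,-0.075,0.021,-0.1,-0.3],[0,0,-1,-0.115,0.032,-0.1,-0.3],[0,0,-2,-0.155,0.043,-0.1,-0.3],[0,0,-3,-0.195,0.054,-0.1,-0.3]]}}

```text
time_s: 4.9
ee_pos: [0.5169, 0.0814, 0.2016]
eef_rot: [-3.14, 0.0, 1.624]
force: [0.2, 0.8, -3.6]
grip_width: 0.0555
```

Call:
{"op": "send_rows", "data": {"series": [[0,0,-1,-0.037,0.013,0,-0.3],[0,0,-2,-0.072,0.025,0,-0.3],[0,0,-3,-0.107,0.036,0,-0.3],[0,0,-4,-0.14,0.044,0,-0.3],[0,0,-5,-0.168,0.048,0,-0.3],[0,0,-6,-0.19,0.049,0,-0.3],[0,0,-6.9,-0.203,0.048,0,-0.3],[0,0,-6.9,-0.203,0.048,0,-0.3]]}}

```text
time_s: 5.7
ee_pos: [0.5751, -0.1186, 0.2013]
eef_rot: [-3.14, -0.001, 1.742]
force: [-0.5, 1.3, -4.3]
grip_width: 0.0551
```

Run:
```python
from h import *
np.set_printoptions(precision=4,suppress=True)
o=ctrl.get_obs();print(o["ee_pos"],o["eef_rot"],o["grip_width"],o["force"],o["moment"])
from scipy.spatial.transform import Rotation as Ro
R=Ro.from_euler("xyz",o["eef_rot"]).as_matrix(); print(R)
for n in("side","scene","wrist"):
    c=ctrl.camera(n); cv2.imwrite(f"pics/{n}4.png",c["pixels"][...,::-1])
    P=cloud(c); m=(np.hypot(P[...,0]-o["ee_pos"][0],P[...,1]-o["ee_pos"][1])<.033)&(abs(P[...,2]-o["ee_pos"][2]-.050)<.008)
    Q=P[m]; print(n,len(Q),np.median(Q,0) if len(Q) else 0, cv2.minEnclosingCircle(Q[:,:2].astype(np.float32)) if len(Q) else 0)
```

```text
[ 0.5751 -0.1186  0.2013] [-3.1398 -0.0006  1.7419] 0.05514661221279128 [-0.5178  1.2882 -4.2536] [ 0.0684  0.0184 -0.011 ]
[[-0.1702  0.9854 -0.0018]
 [ 0.9854  0.1702  0.0003]
 [ 0.0006 -0.0018 -1.    ]]
side 270 [ 0.5795 -0.1313  0.2519] ((0.576296865940094, -0.1252819299697876), 0.031792521476745605)
scene 246 [ 0.5754 -0.1316  0.2494] ((0.5737978219985962, -0.11940380930900574), 0.029862558469176292)
wrist 9186 [ 0.5739 -0.1078  0.2503] ((0.5743467211723328, -0.1142600029706955), 0.031958628445863724)
```

View pics/side4.png

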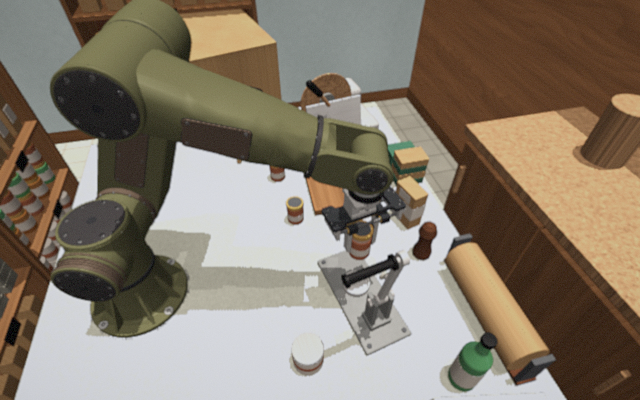

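View pics/wrist4.png

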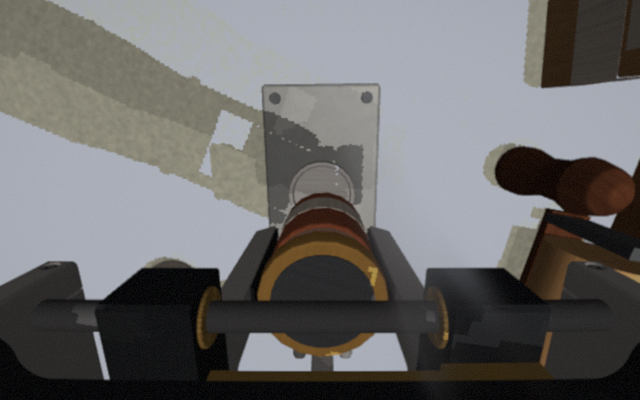

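Call:
{"op": "send_rows", "data": {"series": [[0,0,0,0,0,0.02,-0.3],[0,0,0,0,0,0.04,-0.3],[0,0,0,0,0,0.055,-0.3],[0,0,0,0,0,0.06,-0.3],[0,0,0,0,0,0.06,-0.3],[0,0,0,0,0,0.06,-0.3]]}}

```text
time_s: 6.45
ee_pos: [0.5759, -0.1169, 0.1433]
eef_rot: [3.141, 0.0, 1.744]
force: [-0.0, -0.3, -4.1]
grip_width: 0.0552
```

Run:
```python
from h import *
np.set_printoptions(precision=4,suppress=True)
o=ctrl.get_obs();print(o["ee_pos"],o["eef_rot"],o["grip_width"],o["force"],o["moment"])
for n in("side","scene","wrist"):
    c=ctrl.camera(n); cv2.imwrite(f"pics/{n}5.png",c["pixels"][...,::-1])
    P=cloud(c); hsv=cv2.cvtColor(c["pixels"],cv2.COLOR_RGB2HSV)
    m=(np.hypot(P[...,0]-o["ee_pos"][0],P[...,1]-o["ee_pos"][1])<.033)&(abs(P[...,2]-o["ee_pos"][2]-.050)<.012)&(hsv[...,0]>14)&(hsv[...,0]<35)&(hsv[...,1]>90)
    Q=P[m]; print(n,len(Q),np.median(Q,0) if len(Q) else 0, cv2.minEnclosingCircle(Q[:,:2].astype(np.float32)) if len(Q) else 0)
```

```text
[ 0.5759 -0.1169  0.1433] [3.1406 0.0004 1.7439] 0.055156606519706795 [-0.0241 -0.2841 -4.069 ] [-0.0006  0.004   0.0265]
side 116 [ 0.5782 -0.139   0.1926] ((0.5780901312828064, -0.11950892210006714), 0.028202176094055176)
scene 120 [ 0.5809 -0.1374  0.1903] ((0.5753777623176575, -0.11988764256238937), 0.02829704061150551)
wrist 4269 [ 0.5731 -0.101   0.1914] ((0.5746943354606628, -0.11800625920295715), 0.02856176532804966)
```

View pics/scene5.png

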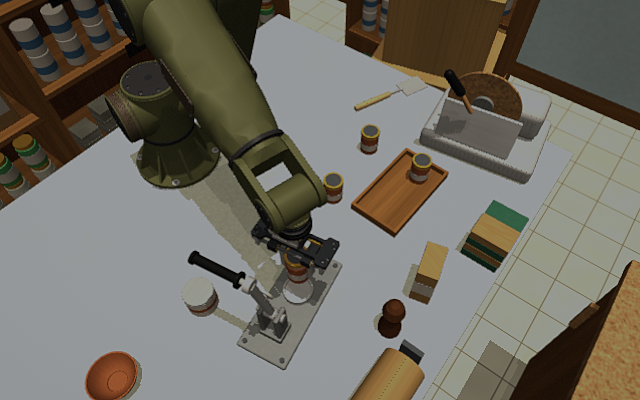

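The jar axis is at (0.576, -0.119) against the nest at (0.575, -0.125). I shift about 6 mm and descend.

Call:
{"op": "send_rows", "data": {"series": [[0,0,0,-0.003,-0.001,0,-0.3],[0,0,0,-0.006,-0.0017,0.008,-0.3],[0,0,0,-0.006,-0.0017,0.025,-0.3],[0,0,0,-0.006,-0.0017,0.045,-0.3],[0,0,0,-0.006,-0.0017,0.06,-0.3],[0,0,0,-0.006,-0.0017,0.067,-0.3],[0,0,0,-0.006,-0.0017,0.072,-0.3],[0,0,0,-0.006,-0.0017,0.073,-0.3]]}}

```text
time_s: 7.4
ee_pos: [0.575, -0.1235, 0.0693]
eef_rot: [-3.142, -0.0, 1.744]
force: [0.8, 0.4, -2.3]
grip_width: 0.0559
```

Call:
{"op": "send_rows", "data": {"series": [[0,0,0,0,0,0.001,-0.3],[0,0,0,0,0,0.002,-0.3],[0,0,0,0,0,0.002,-0.3]]}}

```text
time_s: 7.7
ee_pos: [0.5751, -0.1234, 0.0678]
eef_rot: [3.141, 0.0, 1.744]
force: [-0.2, -0.3, -3.4]
grip_width: 0.0556
```

Call:
{"op": "send_rows", "data": {"series": [[0,0,0,0,0,0.001,-0.3],[0,0,0,0,0,0.001,-0.3]]}}

```text
time_s: 7.9
ee_pos: [0.5753, -0.1235, 0.0671]
eef_rot: [3.14, 0.001, 1.744]
force: [0.4, 1.1, 1.4]
grip_width: 0.0553
```

Contact is made, with the force going from -3.4 to +1.4 N. I release.

Call:
{"op": "send_rows", "data": {"series": [[0,0,0,0,0,0,0.2],[0,0,0,0,0,0,0.3],[0,0,0,0,0,0,0.5],[0,0,0,0,0,0,0.6],[0,0,0,0,0,0,0.6],[0,0,0,0,0,0,0.6]]}}

```text
time_s: 8.5
ee_pos: [0.5749, -0.1234, 0.0664]
eef_rot: [-3.142, -0.0, 1.744]
force: [-0.2, -0.3, 0.5]
grip_width: 0.0755
```

Run:
```python
from h import *
np.set_printoptions(precision=4,suppress=True)
o=ctrl.get_obs();print(o["ee_pos"],o["eef_rot"],o["grip_width"],o["force"],o["moment"])
for n in("side","scene","wrist"):
    c=ctrl.camera(n); cv2.imwrite(f"pics/{n}6.png",c["pixels"][...,::-1])
    P=cloud(c); hsv=cv2.cvtColor(c["pixels"],cv2.COLOR_RGB2HSV)
    m=(np.hypot(P[...,0]-.575,P[...,1]+.125)<.036)&(abs(P[...,2]-.11)<.02)&(hsv[...,0]>14)&(hsv[...,0]<35)&(hsv[...,1]>90)
    Q=P[m]; print(n,len(Q),np.median(Q,0) if len(Q) else 0, cv2.minEnclosingCircle(Q[:,:2].astype(np.float32)) if len(Q) else 0)
```

```text
[ 0.5749 -0.1234  0.0664] [-3.1416 -0.      1.7436] 0.07553289695339256 [-0.1914 -0.321   0.4941] [ 0.0054  0.061  -0.013 ]
side 32 [ 0.5766 -0.1338  0.1176] ((0.577446699142456, -0.1276128888130188), 0.026134373620152473)
scene 125 [ 0.585  -0.1426  0.1139] ((0.577606201171875, -0.1250845491886139), 0.0278902780264616)
wrist 4326 [ 0.5729 -0.107   0.115 ] ((0.5748217701911926, -0.12475268542766571), 0.028595082461833954)
```

View pics/scene6.png

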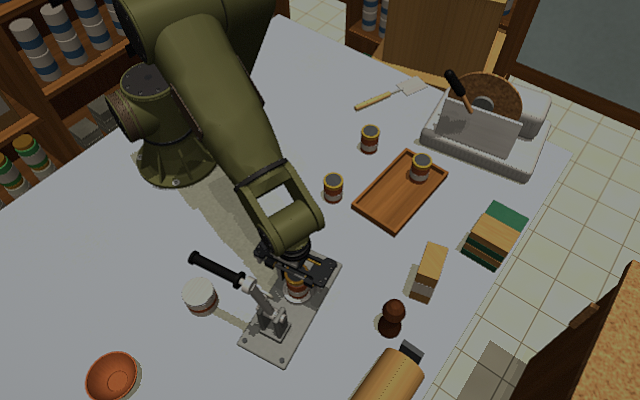

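The jar stands let go in the nest at about (0.576, -0.125), lid top at 0.115 m (24 + 91), so the lid is still up. Next I retreat upwards and turn for the lever.

Call:
{"op": "send_rows", "data": {"series": [[0,0,0,0,0,-0.01,0.6],[0,0,0,0,0,-0.03,0.6],[0,0,0,0,0,-0.06,0.6],[0,0,0,0,0,-0.1,0.6],[0,0,0,0,0,-0.14,0.6],[0,0,0,0,0,-0.18,0.6],[0,0,0,0,0,-0.22,0.6],[0,0,0,0,0,-0.25,0.6]]}}

```text
time_s: 9.45
ee_pos: [0.5747, -0.1234, 0.3202]
eef_rot: [3.139, 0.001, 1.744]
force: [-0.1, -0.3, -0.3]
grip_width: 0.0755
```

Run:
```python
from h import *
np.set_printoptions(precision=4,suppress=True)
o=ctrl.get_obs();print(o["qpos"],o["ee_pos"],o["eef_rot"])
for n in("side","scene"):
    c=ctrl.camera(n); cv2.imwrite(f"pics/{n}7.png",c["pixels"][...,::-1])
    P=cloud(c); hsv=cv2.cvtColor(c["pixels"],cv2.COLOR_RGB2HSV)
    m=(np.hypot(P[...,0]-.575,P[...,1]+.125)<.036)&(abs(P[...,2]-.11)<.02)&(hsv[...,0]>14)&(hsv[...,0]<35)&(hsv[...,1]>90)
    Q=P[m]; print(n,len(Q),np.median(Q,0) if len(Q) else 0, cv2.minEnclosingCircle(Q[:,:2].astype(np.float32)) if len(Q) else 0)
```

```text
[-0.2737  0.3347  1.2565 -0.      1.5474 -0.4465] [ 0.5747 -0.1234  0.3202] [3.1389 0.0013 1.7436]
side 71 [ 0.5583 -0.1241  0.1175] ((0.5754855275154114, -0.12528368830680847), 0.026825832203030586)
scene 193 [ 0.5842 -0.1338  0.1143] ((0.5761635303497314, -0.12497895210981369), 0.028852837160229683)
```

View pics/side7.png

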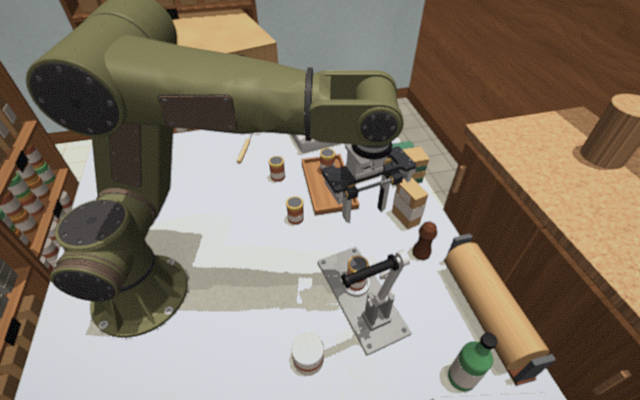

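Call:
{"op": "send_rows", "data": {"series": [[0,0,6,0,0,-0.02,0.6],[0,0,14,0,-0.005,-0.045,0.6],[0,0,22,-0.005,-0.012,-0.07,0.6],[0,0,30,-0.015,-0.02,-0.085,0.6],[0,0,38,-0.03,-0.03,-0.09,0.6],[0,0,46,-0.05,-0.04,-0.09,0.6],[0,0,54,-0.075,-0.05,-0.09,0.6],[0,0,62,-0.1,-0.06,-0.09,0.6]]}}

```text
time_s: 10.35
ee_pos: [0.5325, -0.233, 0.4063]
eef_rot: [-3.141, 0.0, 0.656]
force: [-0.1, -0.7, -0.3]
grip_width: 0.0749
```

Run:
```python
from h import *
np.set_printoptions(precision=4,suppress=True)
from scipy.spatial.transform import Rotation as Ro
o=ctrl.get_obs();print(o["qpos"],o["ee_pos"],o["eef_rot"])
R=Ro.from_euler("xyz",o["eef_rot"]).as_matrix(); print(R.T@(np.array([.5336,-.2803,.40])-o["ee_pos"]), np.degrees(o["eef_rot"][2]-.1732))
```

```text
[-0.4754  0.3166  1.0882 -0.      1.7372  0.4393] [ 0.5325 -0.233   0.4063] [-3.1412  0.0002  0.6561]
[-0.028   0.0382  0.0062] 27.66907042954009
```

Call:
{"op": "send_rows", "data": {"series": [[0,0,8,-0.007,0.01,0.002,0.6],[0,0,16,-0.015,0.02,0.004,0.6],[0,0,23,-0.022,0.03,0.006,0.6],[0,0,28,-0.028,0.038,0.006,0.6],[0,0,28,-0.028,0.038,0.006,0.6],[0,0,28,-0.028,0.038,0.006,0.6]]}}

```text
time_s: 10.95
ee_pos: [0.5341, -0.2792, 0.4002]
eef_rot: [-3.141, 0.0, 0.175]
force: [-0.4, -0.2, 0.8]
grip_width: 0.0748
```

Run:
```python
from h import *
np.set_printoptions(precision=4,suppress=True)
o=ctrl.get_obs();print(o["qpos"],o["ee_pos"],o["eef_rot"],o["force"])
py=np.array([.985,.172,0]);px=np.array([.172,-.985,0])
for n in("side","scene","wrist"):
    c=ctrl.camera(n); cv2.imwrite(f"pics/{n}8.png",c["pixels"][...,::-1])
    P=cloud(c); hsv=cv2.cvtColor(c["pixels"],cv2.COLOR_RGB2HSV)
    D=P-np.array([.5336,-.2803,.327]); a=D@py; b=D@px
    m=(abs(a)<.07)&(abs(b)<.025)&(abs(D[...,2])<.025)&(hsv[...,2]<70)
    if m.sum()<20: print(n,m.sum()); continue
    for lo,hi in((-.045,-.01),(-.01,.01),(.01,.045)):
        s=m&(a>lo)&(a<hi)
        if s.sum()>5: print(n,s.sum(),lo,"b range",np.percentile(b[s],[2,50,98]),"z",np.percentile(D[...,2][s],[2,50,98]))
    print("a range",a[m].min(),a[m].max())
```

```text
[-0.5424  0.3709  1.0302  0.0001  1.7411  0.853 ] [ 0.5341 -0.2792  0.4002] [-3.1411  0.0004  0.1753] [-0.4263 -0.2362  0.7979]
side 184 -0.045 b range [-0.003   0.0066  0.0115] z [-0.001   0.0102  0.0134]
side 92 -0.01 b range [-0.0022  0.0065  0.0112] z [0.0018 0.0101 0.0134]
side 37 0.01 b range [-0.0013  0.0046  0.0109] z [0.0031 0.0105 0.013 ]
a range -0.05491614105672784 0.051452664612934754
scene 168 -0.045 b range [-0.0064  0.0036  0.0114] z [0.0009 0.0076 0.0113]
scene 111 -0.01 b range [-0.0061  0.0043  0.0114] z [0.0016 0.0082 0.0116]
scene 171 0.01 b range [-0.0065  0.0041  0.0111] z [0.002  0.0082 0.0149]
a range -0.04632099665192578 0.05184431203228731
wrist 935 -0.045 b range [-0.0077  0.0013  0.0108] z [0.0019 0.0089 0.011 ]
wrist 589 -0.01 b range [-0.0076  0.0011  0.0106] z [0.0026 0.0088 0.011 ]
wrist 1088 0.01 b range [-0.0083  0.001   0.0102] z [0.0023 0.0089 0.0155]
a range -0.05614457772922504 0.05033812322736051
```

View pics/wrist8.png

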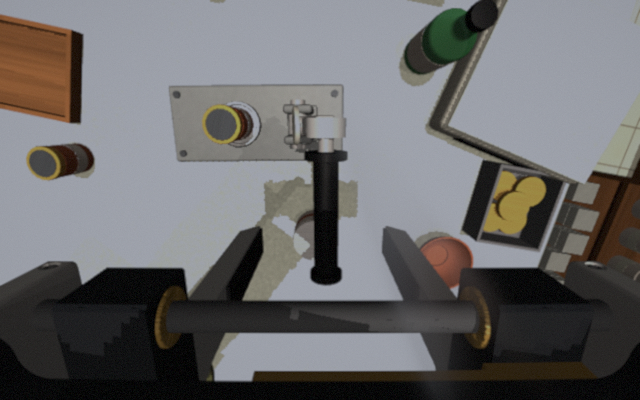

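View pics/side8.png

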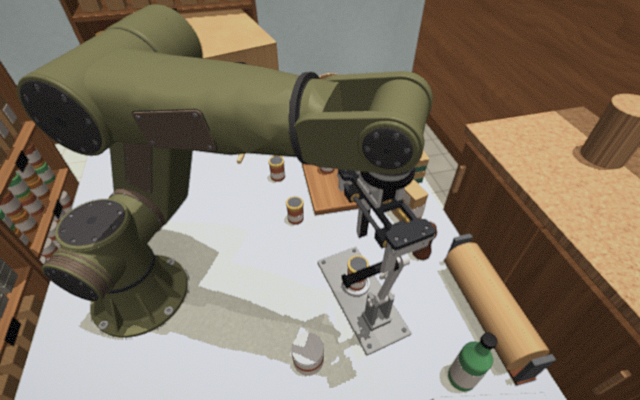

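The wrist view shows the handle upright at (325,215), lined up between the open fingers, with its centre 1–2 mm towards +press x. I descend onto it.

Call:
{"op": "send_rows", "data": {"series": [[0,0,0,0,0.001,0.01,0.6],[0,0,0,0,0.002,0.03,0.6],[0,0,0,0,0.002,0.05,0.6],[0,0,0,0,0.002,0.065,0.6],[0,0,0,0,0.002,0.073,0.6],[0,0,0,0,0.002,0.073,0.6],[0,0,0,0,0.002,0.073,0.6]]}}

```text
time_s: 11.8
ee_pos: [0.5347, -0.2814, 0.328]
eef_rot: [3.141, -0.001, 0.173]
force: [0.0, -1.6, 0.4]
grip_width: 0.0754
```

Call:
{"op": "send_rows", "data": {"series": [[0,0,0,0,0,0,0.2],[0,0,0,0,0,0,-0.2],[0,0,0,0,0,0,-0.5],[0,0,0,0,0,0,-0.8],[0,0,0,0,0,0,-0.8],[0,0,0,0,0,0,-0.8],[0,0,0,0,0,0,-0.8],[0,0,0,0,0,0,-0.8]], "force": 35}}

```text
time_s: 12.6
ee_pos: [0.5346, -0.2814, 0.3274]
eef_rot: [3.142, 0.0, 0.173]
force: [0.6, -0.2, -0.0]
grip_width: 0.0191
```

Run:
```python
from h import *
np.set_printoptions(precision=4,suppress=True)
o=ctrl.get_obs();print(o["qpos"],o["ee_pos"],o["eef_rot"],o["force"],o["moment"],o["grip_width"])
```

```text
[-0.5452  0.3745  1.1874 -0.      1.5797  0.8528] [ 0.5346 -0.2814  0.3274] [3.1416 0.     0.1728] [ 0.6419 -0.2187 -0.0325] [-0.0126  0.1303 -0.0052] 0.01908886884434743
```

Handle gripped at 19 mm wide. I'll compute the arc tables for the stroke.

Run:
```python
import numpy as np
a=np.radians(10)
f=lambda t:np.array([.21*np.sin(a-t),-.21*np.cos(a-t)])
th=np.r_[[.02],np.arange(1,33)*.0545]
th=np.linspace(0,1.745,33)
for k in range(4):
    b=f(th[8*k]); print([[round(v,3) for v in f(t)-b] for t in th[8*k+1:8*k+9]])
print("back")
th=np.linspace(1.745,0,41)
for k in range(5):
    b=f(th[8*k]); print([[round(v,3) for v in f(t)-b] for t in th[8*k+1:8*k+9]])
```

```text
[[np.float64(-0.011), np.float64(-0.002)], [np.float64(-0.023), np.float64(-0.003)], [np.float64(-0.034), np.float64(-0.003)], [np.float64(-0.046), np.float64(-0.003)], [np.float64(-0.057), np.float64(-0.002)], [np.float64(-0.068), np.float64(-0.001)], [np.float64(-0.08), np.float64(0.001)], [np.float64(-0.091), np.float64(0.004)]]
[[np.float64(-0.011), np.float64(0.003)], [np.float64(-0.022), np.float64(0.007)], [np.float64(-0.032), np.float64(0.012)], [np.float64(-0.043), np.float64(0.017)], [np.float64(-0.053), np.float64(0.022)], [np.float64(-0.062), np.float64(0.028)], [np.float64(-0.072), np.float64(0.035)], [np.float64(-0.081), np.float64(0.042)]]
[[np.float64(-0.009), np.float64(0.008)], [np.float64(-0.017), np.float64(0.016)], [np.float64(-0.024), np.float64(0.024)], [np.float64(-0.032), np.float64(0.033)], [np.float64(-0.038), np.float64(0.042)], [np.float64(-0.045), np.float64(0.052)], [np.float64(-0.05), np.float64(0.062)], [np.float64(-0.055), np.float64(0.072)]]
[[np.float64(-0.005), np.float64(0.011)], [np.float64(-0.009), np.float64(0.021)], [np.float64(-0.012), np.fl
[... 1158 characters left out ...]
42)], [np.float64(0.056), np.float64(-0.047)]]
[[np.float64(0.008), np.float64(-0.004)], [np.float64(0.016), np.float64(-0.008)], [np.float64(0.025), np.float64(-0.012)], [np.float64(0.033), np.float64(-0.015)], [np.float64(0.042), np.float64(-0.018)], [np.float64(0.051), np.float64(-0.021)], [np.float64(0.06), np.float64(-0.023)], [np.float64(0.069), np.float64(-0.025)]]
[[np.float64(0.009), np.float64(-0.001)], [np.float64(0.018), np.float64(-0.002)], [np.float64(0.027), np.float64(-0.003)], [np.float64(0.036), np.float64(-0.003)], [np.float64(0.046), np.float64(-0.003)], [np.float64(0.055), np.float64(-0.002)], [np.float64(0.064), np.float64(-0.001)], [np.float64(0.073), np.float64(0.0)]]
```

Call:
{"op": "send_rows", "data": {"series": [[0,0,0,0,-0.006,-0.001,-0.8],[0,0,0,0,-0.017,-0.002,-0.8],[0,0,0,0,-0.029,-0.003,-0.8],[0,0,0,0,-0.042,-0.003,-0.8],[0,0,0,0,-0.055,-0.0025,-0.8],[0,0,0,0,-0.068,-0.001,-0.8],[0,0,0,0,-0.08,0.001,-0.8],[0,0,0,0,-0.091,0.004,-0.8]]}}

```text
time_s: 13.4
ee_pos: [0.5182, -0.1906, 0.3232]
eef_rot: [-3.141, 0.001, 0.173]
force: [-6.2, -2.5, 1.3]
grip_width: 0.0192
```

Call:
{"op": "send_rows", "data": {"series": [[0,0,0,0,-0.011,0.003,-0.8],[0,0,0,0,-0.022,0.007,-0.8],[0,0,0,0,-0.032,0.012,-0.8],[0,0,0,0,-0.043,0.017,-0.8],[0,0,0,0,-0.053,0.022,-0.8],[0,0,0,0,-0.062,0.028,-0.8],[0,0,0,0,-0.072,0.035,-0.8],[0,0,0,0,-0.081,0.042,-0.8]]}}

```text
time_s: 14.2
ee_pos: [0.5038, -0.1112, 0.2806]
eef_rot: [3.141, 0.003, 0.173]
force: [-5.7, -8.1, -4.6]
grip_width: 0.0188
```

Run:
```python
from h import *
np.set_printoptions(precision=4,suppress=True)
o=ctrl.get_obs();print(o["ee_pos"],o["eef_rot"],o["force"],o["moment"],o["grip_width"])
c=ctrl.camera("scene"); cv2.imwrite("pics/scene9.png",c["pixels"][...,::-1])
c=ctrl.camera("side"); cv2.imwrite("pics/side9.png",c["pixels"][...,::-1])
```

```text
[ 0.5038 -0.1112  0.2806] [3.1414 0.0027 0.1728] [-5.6664 -8.0744 -4.6479] [-1.3899  1.1184  0.0105] 0.01877940201518027
```

View pics/side9.png

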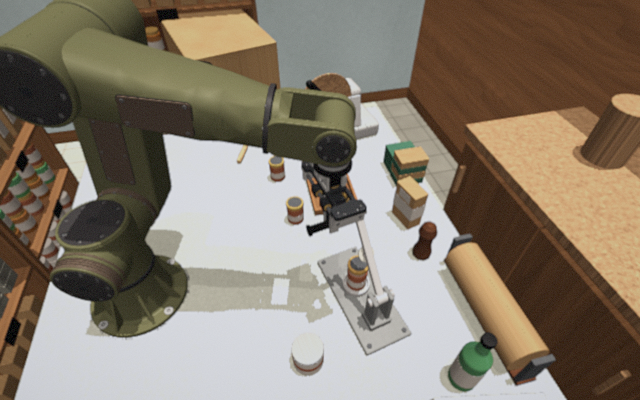

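The tangential load is about 2.4 N, as the spring should give. A few newtons radially and sideways show a 1–2 mm path offset, which I correct while continuing.

Call:
{"op": "send_rows", "data": {"series": [[0,0,0,-0.001,-0.008,0.009,-0.8],[0,0,0,-0.002,-0.016,0.017,-0.8],[0,0,0,-0.002,-0.023,0.025,-0.8],[0,0,0,-0.002,-0.031,0.034,-0.8],[0,0,0,-0.002,-0.037,0.043,-0.8],[0,0,0,-0.002,-0.044,0.053,-0.8],[0,0,0,-0.002,-0.049,0.063,-0.8],[0,0,0,-0.002,-0.054,0.073,-0.8]]}}

```text
time_s: 15.1
ee_pos: [0.4938, -0.0577, 0.2081]
eef_rot: [-3.14, -0.001, 0.173]
force: [2.8, 5.7, 5.7]
grip_width: 0.019
```

Run:
```python
from h import *
np.set_printoptions(precision=4,suppress=True)
o=ctrl.get_obs();print(o["ee_pos"],o["eef_rot"],o["force"],o["moment"],o["grip_width"])
px=np.array([.172,-.985,0]); n=np.array([.5755,-.1248,0]); h=n+.11*px
d=o["ee_pos"]-h; x=d@px; z=o["ee_pos"][2]-.12
print("r",np.hypot(x,z),"th",np.radians(10)+np.arctan2(-x,z),"py",d@[.985,.172,0])
t=np.arctan2(-x,z); F=o["force"]; fx=F@px
print("tang",fx*np.cos(t)+F[2]*np.sin(t),"rad",-fx*np.sin(t)+F[2]*np.cos(t),"lat",F@[.985,.172,0])
```

```text
[ 0.4938 -0.0577  0.2081] [-3.1401 -0.001   0.1733] [2.8197 5.7284 5.7319] [ 1.1304 -0.4359  0.0282] 0.019024672079643472
r 0.20958393119249905 th 1.3115947079932935 py -0.0689618348251025
tang 3.033654377600773 rad 7.088812548925823 lat 3.762731307815426
```

Call:
{"op": "send_rows", "data": {"series": [[0,0,0,0,-0.005,0.01,-0.8],[0,0,0,0,-0.009,0.02,-0.8],[0,0,0,0,-0.013,0.031,-0.8],[0,0,0,0,-0.016,0.042,-0.8],[0,0,0,0,-0.018,0.054,-0.8],[0,0,0,0,-0.019,0.064,-0.8],[0,0,0,0,-0.02,0.072,-0.8],[0,0,0,0,-0.0205,0.078,-0.8]]}}

```text
time_s: 15.9
ee_pos: [0.4904, -0.0389, 0.13]
eef_rot: [3.141, -0.001, 0.173]
force: [3.2, -1.5, 8.6]
grip_width: 0.0191
```

Call:
{"op": "send_rows", "data": {"series": [[0,0,0,0,0,0.005,-0.8],[0,0,0,0,0,0.009,-0.8],[0,0,0,0,0,0.011,-0.8],[0,0,0,0,0,0.012,-0.8],[0,0,0,0,0,0.012,-0.8],[0,0,0,0,0,0.012,-0.8]]}}

```text
time_s: 16.5
ee_pos: [0.4906, -0.0387, 0.1202]
eef_rot: [3.141, -0.002, 0.173]
force: [-9.0, 4.3, 31.9]
grip_width: 0.0191
```

```bash
cat > lv.py <<'E'
from h import *
np.set_printoptions(precision=4,suppress=True)
o=ctrl.get_obs();print(o["time_s"],o["ee_pos"],o["eef_rot"],o["force"],o["moment"],o["grip_width"])
px=np.array([.172,-.985,0]); n=np.array([.5755,-.1248,0]); h=n+.11*px
d=o["ee_pos"]-h; x=d@px; z=o["ee_pos"][2]-.12
print("r",np.hypot(x,z),"th",np.radians(10)+np.arctan2(-x,z),"py",d@[.985,.172,0])
t=np.arctan2(-x,z); F=o["force"]; fx=F@px
print("tang",fx*np.cos(t)+F[2]*np.sin(t),"rad",-fx*np.sin(t)+F[2]*np.cos(t),"lat",F@[.985,.172,0])
E
python3 lv.py
python3 - <<'E'
from h import *
c=ctrl.camera("scene"); cv2.imwrite("pics/scene10.png",cv2.resize(c["pixels"][180:380,180:420,::-1],None,fx=3,fy=3))
c=ctrl.camera("side"); cv2.imwrite("pics/side10.png",cv2.resize(c["pixels"][180:380,240:480,::-1],None,fx=3,fy=3))
E
```

```text
16.5 [ 0.4906 -0.0387  0.1202] [ 3.1412 -0.0018  0.1727] [-8.9988  4.34   31.9168] [0.6819 1.5477 0.0325] 0.01911599076775147
r 0.2093648012752662 th 1.7441767162642943 py -0.0688230036493738
tang 31.910086629914705 rad 5.8594706256511655 lat -8.11733718910832
```

View pics/scene10.png

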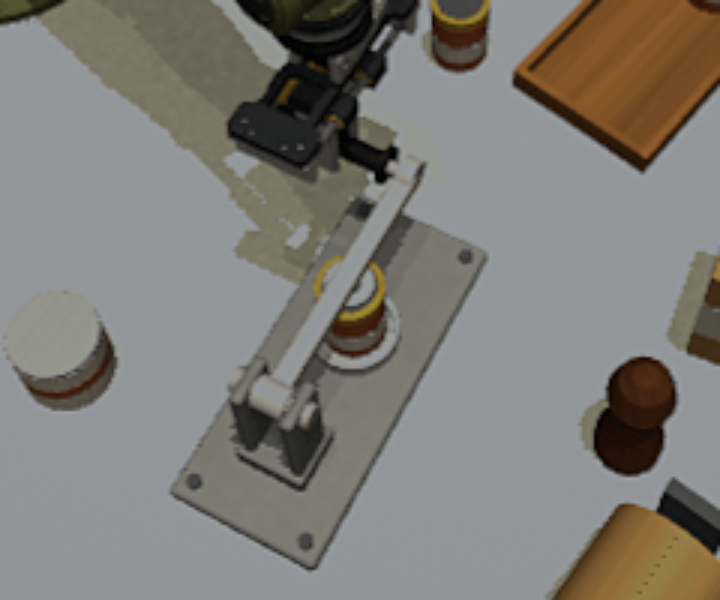

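View pics/side10.png

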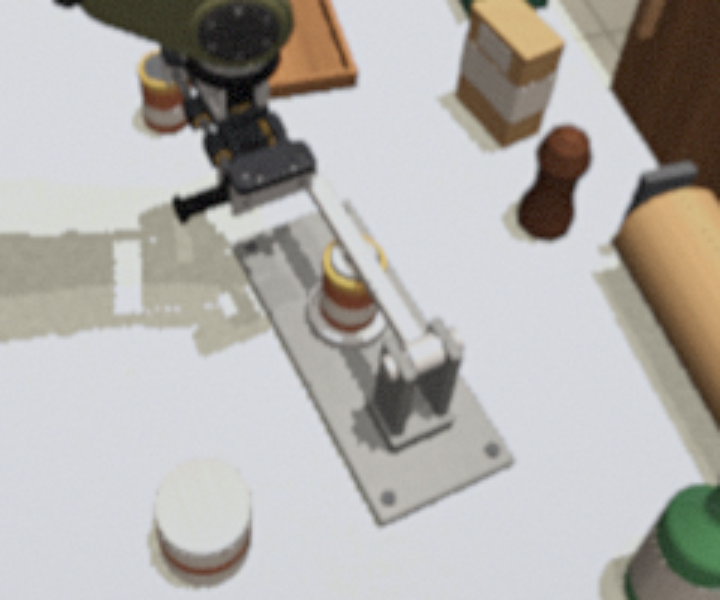

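The lever is at 1.744 rad and the force rose to 32 N, well past the 11 N needed, so it is pressing against the hard stop of a lid fully home. The neck is no longer visible. I hold briefly, then ease back.

Call:
{"op": "send_rows", "data": {"series": [[0,0,0,0,0,0,-0.8],[0,0,0,0,0,-0.002,-0.8],[0,0,0,0,0,-0.006,-0.8],[0,0,0,0,0.001,-0.013,-0.8],[0,0,0,0,0.0015,-0.021,-0.8],[0,0,0,0,0.002,-0.03,-0.8],[0,0,0,0,0.003,-0.039,-0.8],[0,0,0,0,0.005,-0.048,-0.8]]}}

```text
time_s: 17.4
ee_pos: [0.4912, -0.0438, 0.1665]
eef_rot: [3.142, -0.0, 0.173]
force: [5.3, 0.3, 3.5]
grip_width: 0.019
```

```bash
python3 lv.py
```

```text
17.4 [ 0.4912 -0.0438  0.1665] [ 3.1416 -0.0004  0.1728] [5.2556 0.2832 3.5102] [ 0.2036 -1.0161  0.0429] 0.019001071216622742
r 0.2095104323151192 th 1.5217480787347042 py -0.06906048142279443
tang 3.561375540930264 rad 0.16883746434045133 lat 5.225488499649613
```

Run:
```python
import numpy as np
a=np.radians(10)
f=lambda t:np.array([.21*np.sin(a-t),-.21*np.cos(a-t)])
th=np.linspace(1.522,0,33)
for k in range(4):
    b=f(th[8*k]); print([[round(float(v),3) for v in f(t)-b] for t in th[8*k+1:8*k+9]])
```

```text
[[0.002, -0.01], [0.005, -0.019], [0.009, -0.029], [0.012, -0.038], [0.017, -0.047], [0.021, -0.056], [0.026, -0.064], [0.032, -0.073]]
[[0.006, -0.008], [0.012, -0.016], [0.019, -0.023], [0.026, -0.031], [0.033, -0.037], [0.041, -0.044], [0.048, -0.05], [0.057, -0.056]]
[[0.008, -0.005], [0.017, -0.01], [0.026, -0.015], [0.035, -0.019], [0.044, -0.022], [0.054, -0.026], [0.064, -0.028], [0.073, -0.031]]
[[0.01, -0.002], [0.02, -0.003], [0.03, -0.004], [0.04, -0.004], [0.05, -0.004], [0.06, -0.004], [0.07, -0.003], [0.079, -0.001]]
```

Call:
{"op": "send_rows", "data": {"series": [[0,0,0,0,0.002,-0.01,-0.8],[0,0,0,0,0.005,-0.019,-0.8],[0,0,0,0,0.009,-0.029,-0.8],[0,0,0,0,0.012,-0.038,-0.8],[0,0,0,0,0.017,-0.047,-0.8],[0,0,0,0,0.021,-0.056,-0.8],[0,0,0,0,0.026,-0.064,-0.8],[0,0,0,0,0.032,-0.073,-0.8]]}}

```text
time_s: 18.2
ee_pos: [0.4969, -0.0751, 0.2394]
eef_rot: [-3.141, -0.001, 0.173]
force: [6.9, 3.5, 5.0]
grip_width: 0.0191
```

```bash
python3 lv.py
```

```text
18.2 [ 0.4969 -0.0751  0.2394] [-3.1408 -0.0006  0.1729] [6.9048 3.5435 5.0317] [ 0.4783 -1.1441  0.0051] 0.019114023444406294
r 0.20977449464854594 th 1.1399888129867044 py -0.06888102633313427
tang 2.827239640989948 rad 4.756827579127048 lat 7.410703854679398
```

Call:
{"op": "send_rows", "data": {"series": [[0,0,0,0.0005,0.0055,-0.0085,-0.8],[0,0,0,0.001,0.0115,-0.0165,-0.8],[0,0,0,0.0015,0.0185,-0.0235,-0.8],[0,0,0,0.0015,0.0255,-0.0315,-0.8],[0,0,0,0.0015,0.0325,-0.0375,-0.8],[0,0,0,0.0015,0.0405,-0.0445,-0.8],[0,0,0,0.0015,0.0475,-0.0505,-0.8],[0,0,0,0.0015,0.0565,-0.0565,-0.8]]}}

```text
time_s: 19.0
ee_pos: [0.5074, -0.1315, 0.2959]
eef_rot: [-3.141, 0.002, 0.173]
force: [-3.8, -2.4, 0.7]
grip_width: 0.0193
```

```bash
python3 lv.py
```

```text
19.0 [ 0.5074 -0.1315  0.2959] [-3.1413  0.0017  0.1726] [-3.7917 -2.3555  0.7391] [-0.4818  0.7441  0.0501] 0.01931890451648248
r 0.2102296342876907 th 0.7539857688979065 py -0.06821702813308403
tang 1.8004430937425167 rad -0.29493916907601236 lat -4.1399622659873785
```

Call:
{"op": "send_rows", "data": {"series": [[0,0,0,0,0.008,-0.005,-0.8],[0,0,0,0,0.017,-0.01,-0.8],[0,0,0,0,0.026,-0.015,-0.8],[0,0,0,0,0.035,-0.019,-0.8],[0,0,0,0,0.044,-0.022,-0.8],[0,0,0,0,0.054,-0.026,-0.8],[0,0,0,0,0.064,-0.028,-0.8],[0,0,0,0,0.073,-0.031,-0.8]]}}

```text
time_s: 19.8
ee_pos: [0.5204, -0.2036, 0.3265]
eef_rot: [-3.141, 0.001, 0.173]
force: [0.7, -4.9, -13.8]
grip_width: 0.0188
```

```bash
python3 lv.py
```

```text
19.8 [ 0.5204 -0.2036  0.3265] [-3.1411  0.0007  0.1726] [  0.6993  -4.8556 -13.7679] [-0.6998 -0.0258  0.0415] 0.018795252039977086
r 0.21070097528500825 th 0.3746096231348298 py -0.06777961147960813
tang 2.0689501536864316 rad -14.467708985507896 lat -0.14638369658487038
```

Call:
{"op": "send_rows", "data": {"series": [[0,0,0,0,0.009,0,-0.8],[0,0,0,0,0.018,-0.001,-0.8],[0,0,0,0,0.028,-0.002,-0.8],[0,0,0,0,0.038,-0.002,-0.8],[0,0,0,0,0.048,-0.002,-0.8],[0,0,0,0,0.057,-0.002,-0.8],[0,0,0,0,0.066,-0.001,-0.8],[0,0,0,0,0.073,0,-0.8]]}}

```text
time_s: 20.6
ee_pos: [0.5335, -0.2757, 0.3283]
eef_rot: [3.14, -0.003, 0.173]
force: [0.7, -2.2, 8.0]
grip_width: 0.0189
```

```bash
python3 lv.py
```

```text
20.6 [ 0.5335 -0.2757  0.3283] [ 3.1395 -0.0028  0.1727] [ 0.6781 -2.1942  7.9786] [-0.4231  0.1123  0.0324] 0.018931447673653606
r 0.21061306838812882 th 0.024834171804787253 py -0.06728639096651887
tang 1.0624969324152218 rad 8.22913132568946 lat 0.2904963254056441
```

Call:
{"op": "send_rows", "data": {"series": [[0,0,0,0,0.002,-0.001,-0.8],[0,0,0,0,0.004,-0.001,-0.8],[0,0,0,0,0.006,-0.001,-0.8],[0,0,0,0,0.006,-0.001,-0.8],[0,0,0,0,0.006,-0.001,-0.8]]}}

```text
time_s: 21.1
ee_pos: [0.5342, -0.2802, 0.3277]
eef_rot: [-3.141, -0.0, 0.173]
force: [5.1, 0.9, -2.9]
grip_width: 0.019
```

```bash
python3 lv.py
```

```text
21.1 [ 0.5342 -0.2802  0.3277] [-3.1412 -0.0004  0.1732] [ 5.0671  0.8749 -2.9393] [ 0.0595 -0.8915  0.0209] 0.019014242120598837
r 0.21079788409054825 th 0.002817609587082326 py -0.06737975841091198
tang 0.5118987322534613 rad -2.894423267433645 lat 5.141565213314659
```

Call:
{"op": "send_rows", "data": {"series": [[0,0,0,0,0.001,0,-0.8],[0,0,0,0,0.0015,0,-0.8],[0,0,0,0,0.0015,0,-0.8]]}}

```text
time_s: 21.4
ee_pos: [0.5345, -0.2814, 0.3275]
eef_rot: [-3.141, -0.0, 0.173]
force: [4.0, 1.3, -3.6]
grip_width: 0.0193
```

```bash
python3 lv.py
```

```text
21.4 [ 0.5345 -0.2814  0.3275] [-3.1406 -0.0001  0.1735] [ 3.9997  1.2619 -3.5909] [ 0.2144 -0.8537 -0.0058] 0.019341600154886784
r 0.2108067922234745 th -0.0031123147303652177 py -0.06735609936829394
tang 0.08830148358357026 rad -3.63247172774858 lat 4.1567254546316015
```

Back at the original grip pose, with the tangential load near zero. I release and lift off.

Call:
{"op": "send_rows", "data": {"series": [[0,0,0,0,0,0,-0.45],[0,0,0,0,0,0,-0.2],[0,0,0,0,0,0,0.2],[0,0,0,0,0,0,0.6],[0,0,0,0,0,0,0.6],[0,0,0,0,0,0,0.6]], "force": 20}}

```text
time_s: 22.0
ee_pos: [0.5341, -0.282, 0.328]
eef_rot: [3.142, 0.0, 0.173]
force: [0.2, -0.9, -0.1]
grip_width: 0.0625
```

Call:
{"op": "send_rows", "data": {"series": [[0,0,0,0,0,-0.01,0.6],[0,0,0,0,0,-0.03,0.6],[0,0,0,0,0,-0.06,0.6],[0,0,0,0,-0.005,-0.08,0.6],[0,0,0,0,-0.02,-0.085,0.6],[0,0,0,0.01,-0.045,-0.085,0.6],[0,0,0,0.025,-0.075,-0.085,0.6],[0,0,0,0.04,-0.105,-0.085,0.6]]}}

```text
time_s: 22.8
ee_pos: [0.5553, -0.1699, 0.4125]
eef_rot: [-3.141, 0.001, 0.172]
force: [0.7, 0.3, -1.2]
grip_width: 0.0752
```

```bash
python3 lv.py
python3 - <<'E'
from h import *
from scipy.spatial.transform import Rotation as Ro
np.set_printoptions(precision=4,suppress=True)
o=ctrl.get_obs();print(o["qpos"],o["grip_width"])
for n in("side","scene","wrist"):
    c=ctrl.camera(n); cv2.imwrite(f"pics/{n}11.png",c["pixels"][...,::-1])
    P=cloud(c); hsv=cv2.cvtColor(c["pixels"],cv2.COLOR_RGB2HSV)
    m=(np.hypot(P[...,0]-.575,P[...,1]+.125)<.036)&(P[...,2]<.125)&(P[...,2]>.088)&(hsv[...,0]>14)&(hsv[...,0]<35)&(hsv[...,1]>90)
    Q=P[m]; print(n,len(Q),np.percentile(Q[:,2],[5,50,95]) if len(Q) else 0, cv2.minEnclosingCircle(Q[:,:2].astype(np.float32)) if len(Q) else 0)
E
```

```text
22.8 [ 0.5553 -0.1699  0.4125] [-3.1412  0.0005  0.1725] [ 0.7392  0.2736 -1.1896] [-0.0093  0.0656 -0.0456] 0.07524939026049038
r 0.3005665443086493 th 0.4064207177754864 py -0.02762724630120394
tang -0.41191789432032244 rad -1.1250738252766799 lat 0.7751743077855299
[-0.3599  0.3167  1.0741  0.0001  1.7514  1.0384] 0.07524939026049038
side 58 [0.1029 0.1066 0.1088] ((0.5748980045318604, -0.12478474527597427), 0.026134416460990906)
scene 196 [0.0964 0.103  0.1065] ((0.5771931409835815, -0.12411747127771378), 0.02890866808593273)
wrist 378 [0.1026 0.1045 0.1059] ((0.574383020401001, -0.12487982213497162), 0.02786155790090561)
```

View pics/side11.png

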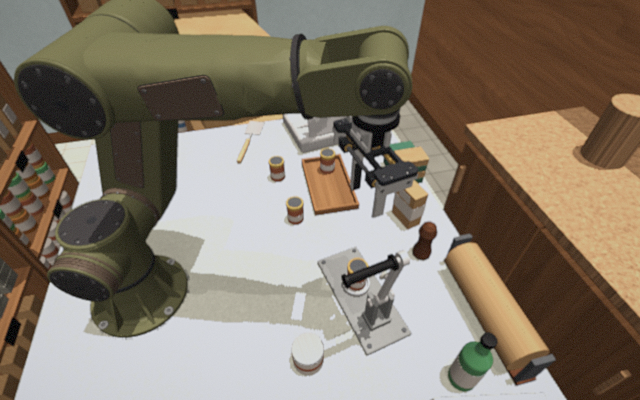

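The lid top is at 0.1045 m (24 + 80), so the lid is home, and the lever is at rest. Next I re-grasp the jar.

Call:
{"op": "send_rows", "data": {"series": [[0,0,-6,0.01,-0.015,0,0.6],[0,0,-14,0.02,-0.03,0,0.6],[0,0,-22,0.025,-0.038,0,0.6],[0,0,-30,0.027,-0.041,0,0.6],[0,0,-38,0.027,-0.041,0,0.6],[0,0,-46,0.027,-0.041,0,0.6],[0,0,-54,0.027,-0.041,0,0.6],[0,0,-62,0.027,-0.041,0,0.6]]}}

```text
time_s: 23.75
ee_pos: [0.5747, -0.1272, 0.4125]
eef_rot: [-3.141, 0.0, 1.26]
force: [-0.8, 0.5, -1.5]
grip_width: 0.0754
```

Call:
{"op": "send_rows", "data": {"series": [[0,0,-8,0,0,0,0.6],[0,0,-16,0,0,0.01,0.6],[0,0,-24,0,0,0.03,0.6],[0,0,-28,0,0,0.06,0.6],[0,0,-28,0,0,0.1,0.6],[0,0,-28,0,0,0.14,0.6],[0,0,-28,0,0,0.165,0.6],[0,0,-28,0,0,0.17,0.6]]}}

```text
time_s: 24.55
ee_pos: [0.5737, -0.1269, 0.2397]
eef_rot: [-3.137, -0.002, 1.743]
force: [0.6, -0.3, 0.3]
grip_width: 0.0752
```

Run:
```python
from h import *
from scipy.spatial.transform import Rotation as Ro
np.set_printoptions(precision=4,suppress=True)
o=ctrl.get_obs();print(o["ee_pos"],o["eef_rot"],o["qpos"],o["grip_width"],o["force"])
R=Ro.from_euler("xyz",o["eef_rot"]).as_matrix(); print(R.T@(np.array([.5753,-.1242,.066])-o["ee_pos"]))
c=ctrl.camera("wrist"); cv2.imwrite("pics/wrist12.png",c["pixels"][...,::-1]); P=cloud(c); hsv=cv2.cvtColor(c["pixels"],cv2.COLOR_RGB2HSV)
m=(np.hypot(P[...,0]-.575,P[...,1]+.125)<.036)&(P[...,2]<.125)&(P[...,2]>.088)&(hsv[...,0]>14)&(hsv[...,0]<35)&(hsv[...,1]>90)
Q=P[m]; print(len(Q),np.percentile(Q[:,2],[5,50,95]) if len(Q) else 0, cv2.minEnclosingCircle(Q[:,:2].astype(np.float32)) if len(Q) else 0)
```

```text
[ 0.5737 -0.1269  0.2397] [-3.1368 -0.0022  1.7429] [-0.28    0.3763  1.3837 -0.0002  1.3868 -0.452 ] 0.07520479586728684 [ 0.6033 -0.2632  0.2687]
[0.002  0.0029 0.1737]
869 [0.1021 0.1042 0.1053] ((0.5750634074211121, -0.12421136349439621), 0.027701973915100098)
```

View pics/wrist12.png

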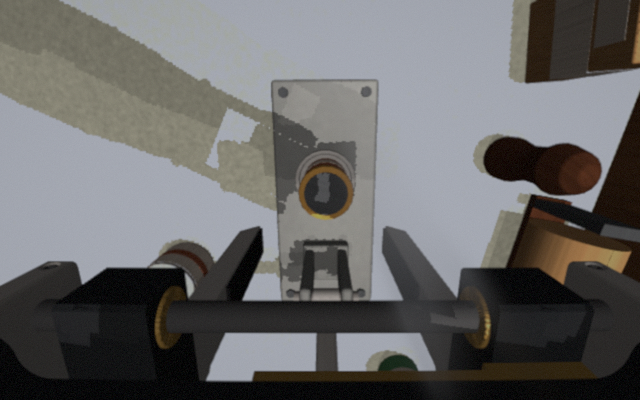

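Call:
{"op": "send_rows", "data": {"series": [[0,0,0,0.001,0.001,0.02,0.6],[0,0,0,0.002,0.002,0.055,0.6],[0,0,0,0.002,0.002,0.095,0.6],[0,0,0,0.002,0.002,0.13,0.6],[0,0,0,0.002,0.002,0.155,0.6],[0,0,0,0.002,0.002,0.167,0.6],[0,0,0,0.002,0.002,0.172,0.6],[0,0,0,0.002,0.002,0.172,0.6]]}}

```text
time_s: 25.4
ee_pos: [0.5773, -0.1246, 0.072]
eef_rot: [3.14, 0.001, 1.743]
force: [1.0, -0.1, 0.7]
grip_width: 0.0752
```

Call:
{"op": "send_rows", "data": {"series": [[0,0,0,0,0,0,0.6],[0,0,0,0,0,0,0.3],[0,0,0,0,0,0,0],[0,0,0,0,0,0,-0.3],[0,0,0,0,0,0,-0.3],[0,0,0,0,0,0,-0.3],[0,0,0,0,0,0,-0.3]], "force": 20}}

```text
time_s: 26.1
ee_pos: [0.5768, -0.1244, 0.0714]
eef_rot: [3.141, 0.0, 1.744]
force: [-3.2, -0.4, 6.2]
grip_width: 0.0559
```

Call:
{"op": "send_rows", "data": {"series": [[0,0,0,0,0,-0.003,-0.3],[0,0,0,0,0,-0.01,-0.3],[0,0,0,0,0,-0.025,-0.3],[0,0,0,0,0,-0.045,-0.3],[0,0,0,0,0,-0.065,-0.3],[0,0,0,0,0,-0.085,-0.3],[0,0,0,0,0,-0.1,-0.3],[0,0,0,0,0,-0.1,-0.3]]}}

```text
time_s: 26.9
ee_pos: [0.5776, -0.1245, 0.174]
eef_rot: [3.138, 0.002, 1.744]
force: [0.5, -0.4, -3.5]
grip_width: 0.0553
```

Run:
```python
from h import *
from scipy.spatial.transform import Rotation as Ro
np.set_printoptions(precision=4,suppress=True)
o=ctrl.get_obs();print(o["ee_pos"],o["eef_rot"],o["qpos"],o["grip_width"],o["force"])
R=Ro.from_euler("xyz",o["eef_rot"]).as_matrix()
for n in("scene","side"):
    c=ctrl.camera(n); cv2.imwrite(f"pics/{n}13.png",c["pixels"][...,::-1]); P=cloud(c); hsv=cv2.cvtColor(c["pixels"],cv2.COLOR_RGB2HSV)
    m=(np.hypot(P[...,0]-.575,P[...,1]+.125)<.036)&(P[...,2]<.22)&(P[...,2]>.18)&(hsv[...,0]>14)&(hsv[...,0]<35)&(hsv[...,1]>90)
    Q=P[m]; print(len(Q),np.percentile(Q[:,2],[5,50,95]) if len(Q) else 0, cv2.minEnclosingCircle(Q[:,:2].astype(np.float32)) if len(Q) else 0)
    # tray from rim-level points
    X,Y,Z=P[...,0],P[...,1],P[...,2]
    m=(hsv[...,0]>3)&(hsv[...,0]<20)&(hsv[...,1]>110)&(X>.45)&(X<.85)&(Y>.05)&(Y<.5)&(Z>-.005)&(Z<.04)
    m=cv2.morphologyEx(m.astype(np.uint8),cv2.MORPH_OPEN,np.ones((3,3)))
    k,L,st,ce=cv2.connectedComponentsWithStats(m); i=1+np.argmax(st[1:,4]);Q=P[L==i]; Q=Q[Q[:,2]>.02]
    print("tray",cv2.minAreaRect(Q[:,:2].astype(np.float32)))
```

```text
[ 0.5776 -0.1245  0.174 ] [3.1376 0.0018 1.7436] [-0.2743  0.4311  1.463   0.0001  1.2431 -0.4472] 0.05528266610727184 [ 0.4933 -0.4007 -3.534 ]
145 [0.1954 0.2055 0.2095] ((0.5771523118019104, -0.13061833381652832), 0.02743281051516533)
tray ((0.6084150671958923, 0.29467329382896423), (0.2729594111442566, 0.15276367962360382), 87.38977813720703)
130 [0.1964 0.206  0.2091] ((0.5801434516906738, -0.1300085037946701), 0.02761854976415634)
tray ((0.5795555710792542, 0.21154022216796875), (0.10534175485372543, 0.09777195006608963), 87.00994110107422)
```

View pics/side13.png

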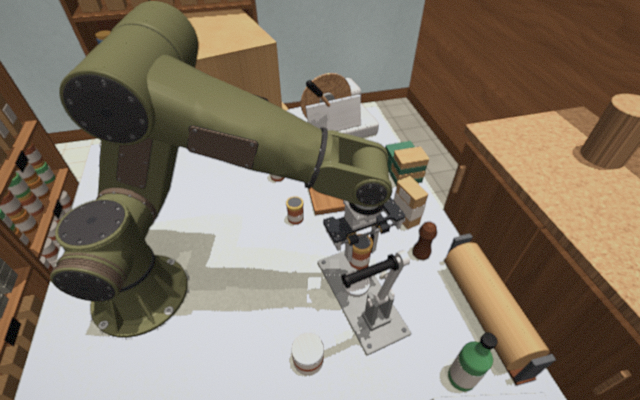

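The jar is lifted, load 3.5 N and gripped 47 mm above its underside. Next I carry it to tray_free at about (0.606, 0.235).

Call:
{"op": "send_rows", "data": {"series": [[0,0,0,0.005,0.001,-0.01,-0.3],[0,0,1,0.02,0.005,-0.02,-0.3],[0,0,2,0.045,0.011,-0.03,-0.3],[0,0,3,0.08,0.02,-0.03,-0.3],[0,0,4,0.12,0.031,-0.03,-0.3],[0,0,5,0.16,0.041,-0.03,-0.3],[0,0,6,0.2,0.051,-0.03,-0.3],[0,0,7,0.235,0.06,-0.03,-0.3]]}}

```text
time_s: 27.8
ee_pos: [0.595, 0.1198, 0.2009]
eef_rot: [-3.141, -0.0, 1.621]
force: [0.8, -0.6, -2.8]
grip_width: 0.0556
```

Run:
```python
from h import *
from scipy.spatial.transform import Rotation as Ro
np.set_printoptions(precision=4,suppress=True)
o=ctrl.get_obs();print(o["ee_pos"],o["eef_rot"])
R=Ro.from_euler("xyz",o["eef_rot"]).as_matrix(); print(R.T@(np.array([.606,.2346,.2])-o["ee_pos"]),np.degrees(o["eef_rot"][2]-1.529))
```

```text
[0.595  0.1198 0.2009] [-3.1408 -0.0001  1.6213]
[0.1141 0.0168 0.0009] 5.287573927450557
```

Call:
{"op": "send_rows", "data": {"series": [[0,0,1,0.03,0.005,0,-0.3],[0,0,2,0.06,0.01,0,-0.3],[0,0,3,0.085,0.013,0,-0.3],[0,0,4,0.103,0.016,0,-0.3],[0,0,5.2,0.113,0.017,0.005,-0.3],[0,0,5.2,0.114,0.017,0.02,-0.3],[0,0,5.2,0.114,0.017,0.04,-0.3],[0,0,5.2,0.114,0.017,0.05,-0.3]]}}

```text
time_s: 28.6
ee_pos: [0.6057, 0.2316, 0.1481]
eef_rot: [-3.138, 0.001, 1.531]
force: [-0.0, 0.4, -3.6]
grip_width: 0.0556
```

Call:
{"op": "send_rows", "data": {"series": [[0,0,0,0,0,0,-0.3],[0,0,0,0,0,0,-0.3]]}}

```text
time_s: 28.8
ee_pos: [0.6068, 0.2319, 0.1513]
eef_rot: [3.141, -0.0, 1.53]
force: [-0.4, 0.8, -4.0]
grip_width: 0.0552
```

Run:
```python
from h import *
from scipy.spatial.transform import Rotation as Ro
np.set_printoptions(precision=4,suppress=True)
o=ctrl.get_obs();print(o["ee_pos"],o["eef_rot"],o["force"],o["grip_width"])
for n in("scene","wrist"):
    c=ctrl.camera(n); cv2.imwrite(f"pics/{n}14.png",c["pixels"][...,::-1]); P=cloud(c); hsv=cv2.cvtColor(c["pixels"],cv2.COLOR_RGB2HSV)
    m=(np.hypot(P[...,0]-.606,P[...,1]-.2346)<.036)&(abs(P[...,2]-.18)<.02)&(hsv[...,0]>14)&(hsv[...,0]<35)&(hsv[...,1]>90)
    Q=P[m]; print(len(Q),np.percentile(Q[:,2],[5,50,95]) if len(Q) else 0, cv2.minEnclosingCircle(Q[:,:2].astype(np.float32)) if len(Q) else 0)
```

```text
[0.6068 0.2319 0.1513] [ 3.1414 -0.      1.5304] [-0.4247  0.7844 -4.0196] 0.055198209801731665
138 [0.1723 0.1821 0.1862] ((0.6054561734199524, 0.22672581672668457), 0.0287637822329998)
3199 [0.1768 0.1846 0.1858] ((0.606216311454773, 0.23295971751213074), 0.028914934024214745)
```

View pics/wrist14.png

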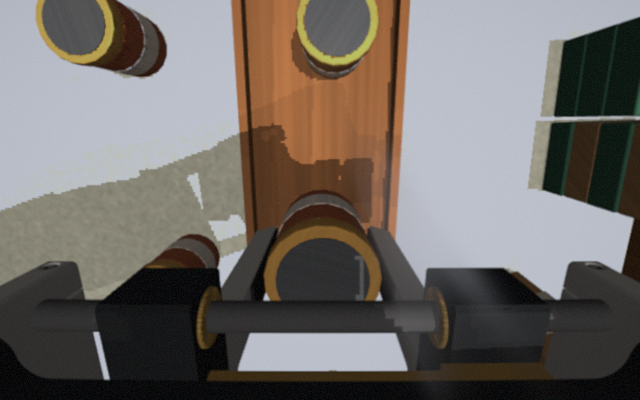

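View pics/scene14.png

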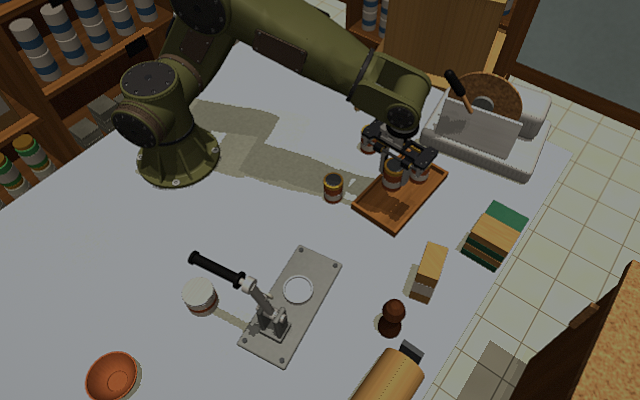

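The jar is centred over the free half of the tray, between the side walls and clear of the tray jar at (338,30) in the wrist view. I lower it.

Call:
{"op": "send_rows", "data": {"series": [[0,0,0,0.002,0,0.012,-0.3],[0,0,0,0.002,0,0.03,-0.3],[0,0,0,0.002,0,0.05,-0.3],[0,0,0,0.002,0,0.068,-0.3],[0,0,0,0.002,0,0.08,-0.3],[0,0,0,0.002,0,0.087,-0.3],[0,0,0,0.002,0,0.09,-0.3],[0,0,0,0.002,0,0.092,-0.3]]}}

```text
time_s: 29.7
ee_pos: [0.607, 0.2343, 0.0593]
eef_rot: [3.141, -0.0, 1.531]
force: [0.5, 0.5, -3.3]
grip_width: 0.0552
```

Call:
{"op": "send_rows", "data": {"series": [[0,0,0,0,0,0.001,-0.3],[0,0,0,0,0,0.001,-0.3],[0,0,0,0,0,0.001,-0.3]]}}

```text
time_s: 30.0
ee_pos: [0.6069, 0.2343, 0.0584]
eef_rot: [3.141, -0.0, 1.531]
force: [0.4, 0.4, -4.6]
grip_width: 0.0556
```

Call:
{"op": "send_rows", "data": {"series": [[0,0,0,0,0,0.001,-0.3],[0,0,0,0,0,0.002,-0.3],[0,0,0,0,0,0.002,-0.3]]}}

```text
time_s: 30.3
ee_pos: [0.6066, 0.2342, 0.0558]
eef_rot: [-3.141, 0.0, 1.531]
force: [-0.5, 0.2, -3.8]
grip_width: 0.0557
```

Call:
{"op": "send_rows", "data": {"series": [[0,0,0,0,0,0.001,-0.3],[0,0,0,0,0,0.001,-0.3]]}}

```text
time_s: 30.5
ee_pos: [0.6068, 0.2344, 0.0555]
eef_rot: [3.141, -0.0, 1.531]
force: [-2.6, -0.2, 3.6]
grip_width: 0.0557
```

Contact (force from -3.8 to +3.6 N) at the height I worked out. I release and lift away.

Call:
{"op": "send_rows", "data": {"series": [[0,0,0,0,0,0,0.2],[0,0,0,0,0,0,0.3],[0,0,0,0,0,0,0.5],[0,0,0,0,0,0,0.6],[0,0,0,0,0,0,0.6],[0,0,0,0,0,0,0.6]]}}

```text
time_s: 31.1
ee_pos: [0.6067, 0.2342, 0.0549]
eef_rot: [3.142, -0.0, 1.531]
force: [-0.7, -0.0, -0.7]
grip_width: 0.0752
```

Call:
{"op": "send_rows", "data": {"series": [[0,0,0,0,0,-0.01,0.6],[0,0,0,0,0,-0.03,0.6],[0,0,0,0,0,-0.06,0.6],[0,0,0,0,0,-0.1,0.6],[0,0,0,0,0,-0.14,0.6],[0,0,0,0,0,-0.17,0.6],[0,0,0,0,0,-0.19,0.6],[0,0,0,0,0,-0.19,0.6]]}}

```text
time_s: 31.9
ee_pos: [0.6074, 0.2345, 0.249]
eef_rot: [3.136, -0.002, 1.531]
force: [0.0, -0.1, 0.2]
grip_width: 0.075
```

Run:
```python
from h import *
np.set_printoptions(precision=4,suppress=True)
o=ctrl.get_obs();print(o["ee_pos"],o["force"],o["grip_width"],o["time_s"])
for n in("scene","side","wrist"):
    c=ctrl.camera(n); cv2.imwrite(f"pics/{n}15.png",c["pixels"][...,::-1]); P=cloud(c); hsv=cv2.cvtColor(c["pixels"],cv2.COLOR_RGB2HSV)
    for nm,x,y,z in(("jar",.606,.2346,.088),("tray_jar",.622,.369,.088),("a",.462,.16,.08),("b",.441,.377,.08)):
        m=(np.hypot(P[...,0]-x,P[...,1]-y)<.045)&(abs(P[...,2]-z)<.012)&(hsv[...,0]>14)&(hsv[...,0]<35)&(hsv[...,1]>90)
        Q=P[m]; 
        if len(Q)>30: print(n,nm,len(Q),np.percentile(Q[:,2],[5,50,95]), cv2.minEnclosingCircle(Q[:,:2].astype(np.float32)))
    D=P-np.array([.5336,-.2803,.327]); a=D@[.985,.172,0]; b=D@[.172,-.985,0]
    m=(abs(a)<.05)&(abs(b)<.03)&(abs(D[...,2])<.025)&(hsv[...,2]<70)
    if m.sum()>30: print(n,"handle",m.sum(),np.percentile(b[m],[2,50,98]),np.percentile(D[...,2][m],[2,50,98]))
```

```text
[0.6074 0.2345 0.249 ] [ 0.0307 -0.0557  0.225 ] 0.07500561517805654 31.9
scene jar 158 [0.0794 0.0867 0.0902] ((0.6076444983482361, 0.2345847636461258), 0.029189731925725937)
scene tray_jar 111 [0.078  0.0863 0.09  ] ((0.6230844855308533, 0.36756396293640137), 0.02955176867544651)
scene a 142 [0.0708 0.0789 0.0831] ((0.4650997221469879, 0.16521073877811432), 0.02919250912964344)
scene b 115 [0.0709 0.0789 0.0827] ((0.441613107919693, 0.37861740589141846), 0.02947419509291649)
scene handle 559 [-0.0069  0.0045  0.0129] [-0.0034  0.0082  0.016 ]
side jar 100 [0.0789 0.089  0.0929] ((0.607779860496521, 0.23327066004276276), 0.028768718242645264)
side tray_jar 62 [0.0788 0.0878 0.0923] ((0.6218907833099365, 0.36508750915527344), 0.026979543268680573)
side a 101 [0.0721 0.0813 0.0848] ((0.4643871784210205, 0.16188806295394897), 0.027241254225373268)
side b 59 [0.0712 0.0805 0.0852] ((0.44063442945480347, 0.37223777174949646), 0.02501591481268406)
side handle 497 [-0.0036  0.0069  0.0159] [-0.0021  0.0104  0.017 ]
wrist jar 822 [0.0861 0.0882 0.0895] ((0.6047678589820862, 0.23462259769439697), 0.02777368761599064)
wrist tray_jar 1048 [0.086  0.0881 0.0895] ((0.6215049624443054, 0.36832550168037415), 0.02790447510778904)
wrist a 621 [0.0722 0.0805 0.0819] ((0.46330511569976807, 0.16609938442707062), 0.027570607140660286)
wrist b 1129 [0.0732 0.0806 0.0819] ((0.4398362934589386, 0.37867847084999084), 0.027903804555535316)
```

View pics/scene15.png

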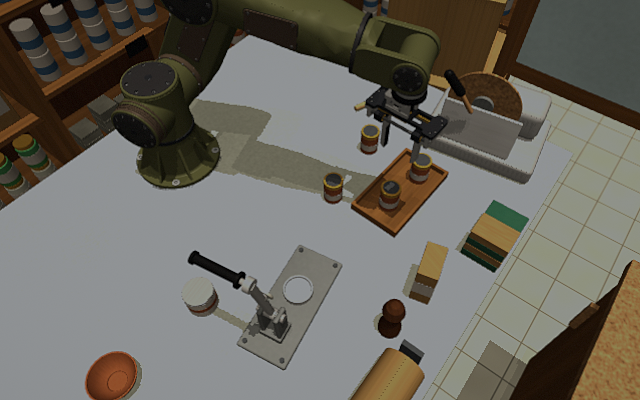

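View pics/wrist15.png

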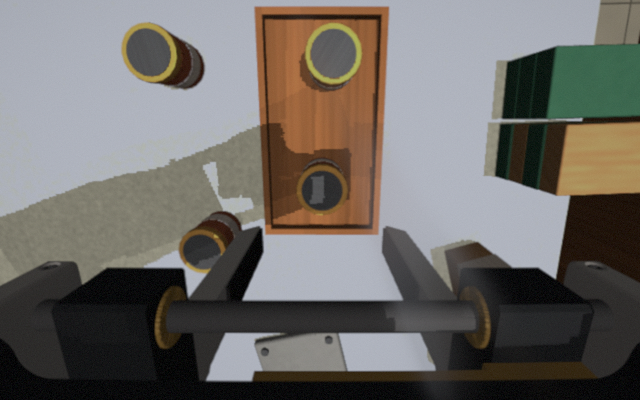

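The jar stands upright at (322,188) in the wrist view, lid top at 0.088 m, the same as the tray jar. The lever is at rest and the other items have not moved. I hand in.

```bash
python3 -c "
from station import ctrl
print(ctrl.hand_in())"
```

```text
the job is handed in; nothing more can be done
None
```

I stood the middle of the three counter jars, the one with its lid up, in the press nest and let go. Then I pulled the lever down until the lid was home, eased it back to rest over about 4.5 s, and set the closed jar in the free part of the tray. The job was handed in at about 32 s of the 72 s allowed; no verdict is reported.

Last checks:
- **Lid in the press:** its top went from 0.115 m to 0.1045 m, so it came down the full 11 mm. The lever had reached 1.744 rad with the handle force at 32 N, which is the hard stop.
- **Jar in the tray:** it stands at about (0.607, 0.234). Its lid top is at 0.088 m, level with the closed jar already there.
- **Lever:** I let it go at its original rest pose, and the later pictures show it still there.
- **Other items:** the other jars were measured within a few millimetres of their starting places. I checked the tin only by eye, and it looks unmoved.
- **Robot:** the gripper is open and clear above the jar, with close to zero force.

No check failed. These did not agree exactly:
- **Grip width:** it read 55.5 mm on the 54 mm jar and 19 mm on the 20 mm handle.
- **Camera heights:** the cameras differed by 1 to 3 mm.
- **Lever path:** small path errors put side forces of up to about 14 N on the handle during the stroke, and I corrected them on the way.

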